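# Fit a new element and lock the bayonet bowl of the probe station's vacuum filter

### The job

Stand the clean white filter element on the brass spigot inside the vacuum filter head, then close the head with the clear bowl: find the collar's slots with its two lugs, press it down against the sprung seal and turn it clockwise to the stop, so that it springs up into its locked seat, and let go. The plastic is brittle: feel for the slots and the stop, and never load the bowl against the head with more than 40 N in all. Leave the dark spent element and everything else on the bench where it is.

Things in the scene. Friction and masses are not known exactly. Their poses are not given: they have to be found in the camera images.
- head: vacuum filter head, fixed to the bench: aluminium plate 175 x 120 x 10 mm with the filter (grey body, black knurled collar) and a round gauge. Origin: on the filter's vertical axis at the plate's underside (bench height); z up, x from the filter towards the gauge. The collar on top never turns in use, but is clocked by hand: its slots lie up to 0.28 rad either way of the head's x axis
- rim (a point): centre of the collar's top rim, 62 mm above the head's origin, axes of the head. Collar 82 mm outside, bore 56 mm. Two entry slots, marked white, 180 deg apart, 12 mm wide, out to radius 34.5 mm, along the head's x axis but for the clocking of up to 0.28 rad either way, which no pose tells: see it, or feel it by turning with the lugs pressed lightly on the rim. Anticlockwise of a slot: hard wall
- spigot (a point): centre of the flat brass shoulder inside the collar, 22 mm across, 42 mm above the head's origin, on which the element stands; from it a pin 8 mm across with a coned tip rises 13 mm into the element's bore
- seal_face (a point): top of the orange sprung seal ring in the collar when free, 48 mm above the head's origin: pushes up with 5.4 N plus 0.9 N per mm pressed, bottoms after 8 mm. From each slot the lug's way runs clockwise (from above) below a lip 6 mm thick to a pocket marked green, 45 deg on, whose roof is 2.5 mm higher (3.5 mm thick), with a hard stop at its end, about 2 deg of play
- bowl: clear filter bowl with blue cap, standing mouth down, 92 mm tall, 57 mm across, about 0.13 kg. Origin: centre of its open lower edge; z up. The edge is a tapered nose, 49 mm across, 53.6 mm from 7 mm up; bore at least 41 mm. Origin above the head's origin: 54 mm with lugs on the rim, 48 mm on the free seal, below 42.5 mm to turn (10.5 N push), 40 mm bottomed, 45 mm when locked and let go
- wing (a point): middle of the wing grip on the bowl's cap, 80 mm above the bowl's origin: 46 mm long along the bowl's x (the line of the lugs), 15 mm thick along y, from 68 to 92 mm height, cap 58 mm across below it
- lug (a point): tip of one blue lug, at +x of the bowl, 33 mm from its axis, 10.5 mm above its origin; the other is opposite. Lugs 10 mm wide, 5 mm high (8 to 13 mm). Load on the head counts every contact added up: push, side loads and each lug on its stop (about 30 mm from the axis: 0.6 N m of twist alone is 20 N)
- element: new filter element, white cylinder 24 mm across, 55 mm tall, standing upright, 0.03 kg. Origin: centre of its underside; z up. Bore 12 mm across in its underside, 50 mm deep. Seated on the head's spigot its origin is 42 mm above the head's origin and its top 35 mm above the collar's rim.
- spent: spent filter element, same shape as the new one but dark grey-brown, standing upright: leave it alone. Origin: centre of its underside
- carrier: octagonal clear wafer carrier, 136 mm across, 15 mm high, loose bystander, to be left alone. Origin: centre of its underside
- pliers: pliers with orange handles lying flat along x, 145 mm long, 13 mm high, loose bystander, to be left alone. Origin: at the joint, on the bench
- driver: red-handled screwdriver lying along x, 160 mm long, loose bystander, to be left alone
- hexkey: dark steel hex key lying flat, 90 mm by 29 mm, 6 mm thick, loose bystander, to be left alone
- solvent: white solvent bottle with blue cap, standing, 52 mm across, 110 mm tall, loose bystander, to be left alone. Origin: centre of its underside
- positioner: black probe micropositioner with steel knobs, 130 x 60 mm, 68 mm high, loose bystander, to be left alone. Origin: centre of its underside
There are look-alikes about, which are no part of the job. Of the things that look like the element, take the one that is nearest to the robot's base at the start.

How it is judged:
On the way, in this order (a step that is already met when the one before it is completed fails the run):
1. the white element stands on the head's spigot, let go (horizontal distance between element and head below 0.004 m and z of element in the frame of head below 0.0435 m and angle between element's own z axis and vertical below 0.12 rad and contact force between the fingers and element below 0.1 N), for 0.2 s.
2. the bowl's lugs have entered the slots of the collar (z of bowl in the frame of head below 0.05 m and horizontal distance between bowl and head below 0.003 m and angle between bowl's own z axis and vertical below 0.06 rad), for 0.1 s.
At the end, for the whole second after the job is handed in: The bowl sits locked in the head: its origin 43.8 to 46.3 mm above the head's origin, within 3 mm of its axis, tilted under 0.05 rad, turned 0.44 to 1.13 rad from the head's x axis, at rest and let go; the white element is inside, within 4 mm of the axis and seated to 1.5 mm, upright (z of bowl in the frame of head between 0.0438 and 0.0463 m and horizontal distance between bowl and head below 0.003 m and angle between bowl's own z axis and vertical below 0.05 rad and angle between the x axis of bowl and the x axis of head, either way round between 0.44 and 1.13 rad and horizontal distance between element and head below 0.004 m and z of element in the frame of head below 0.0435 m and angle between element's own z axis and vertical below 0.12 rad and linear speed of bowl below 0.01 m/s); the robot touches nothing.
It fails at once if the bowl is loaded against the head with more than 40 N (contact force between bowl and head above 40 N).
It fails at once if something else on the bench is moved by more than 15 mm (distance of any of spent, carrier, pliers, driver, hexkey, solvent, positioner from where it was at the start of the episode above 0.015 m).
It also fails if it takes over 72 s, if anything falls off the work surface, if the arm or the gripper's body presses on something with over 40 N, if the wrist force passes 120 N, or if a joint passes its speed limit or range.

### The arm

A 6-joint arm with a two-finger parallel gripper is mounted at the origin on the work surface. World frame = base frame: x ahead of the robot, y to its left, z up, the work surface at z = 0. Lengths are in m, angles in rad, forces in N, time in s.
With the tool pointing down it reaches from about 0.25 to 0.725 m from the base axis. Payload 4 kg.
Tool frame: the origin (TCP) lies midway between the tips of the shut fingers; the grasp point (between the pads) lies 19 mm behind it; z points along the fingers, y is the direction in which the jaws open and shut (so a half turn about z gives the same grasp; the last joint's range is limited). The gripper opens to 85 mm and grips with 20 to 120 N. Pads are 22 mm wide; open, the fingers measure 114 mm over their backs; the gripper's body (76 mm by 85 mm) begins 54 mm behind the grasp point. The pads swing forward as they close: fully open they stand 13 mm farther back than shut.
Start: joints at [-1.307, 0.241, 0.005, 1.335, 0, 1.571], TCP at [0.13, -0.483, 0.231] pointing down, gripper open.
Joint ranges: [-2.72, 2.72], [-1.05, 1.87], [-1.09, 1.28], [-1.99, 2.15], [-1.42, 1.44], [-3.14, 3.14]. Speed limits (rad/s): [2.79, 2.79, 3.14, 3.14, 3.14, 3.14].

### API

Orientations are given as a unit quaternion [x, y, z, w].
In Python, from workcell import bot, vision gives the robot as it stands. The module is installed in compiled form; this text tells all that it offers.
- The arm moves only by the tool send_rows, never from a script. Its argument "targets" is a list that holds one entry, the list of rows, each a list of 5 numbers: the shift along the world's x, y, z in cm, then the turn about the world's z in rad, then the finger opening in cm, from 0 to 8.54. A call has 1 to 12 rows; each row is the pose to reach, as a shift and turn from the pose commanded when the call began; what a row does not reach only later rows make up. A row lasts 1/8 s, in which the tool goes at most 62.5 mm and 10.7 degrees, less where a joint would pass 70% of its speed; a pose out of reach is approached as far as the arm can. A call with a gripper value outside its range is refused whole. The fingers move at their own pace and stop on an object; the grip force is fixed at half the most. Time passes only in rows, so rows that repeat a pose let the fingers close. It gives the time, the measured TCP pose, the force and the opening at its end, in the units of the state.
- bot.get_obs(): the state, without advancing time (a new reading comes with each control period).
- vision.camera(name): name is "scene" or "top" or "wrist"; returns the picture (384x512x3 uint8, red, green, blue); there is no depth.
- vision.get_calibration(name): a dict with "vertical_fov" (degrees; the focal length in pixels is half the picture's height over the tangent of half this angle, whatever the lens; pixels are square), "cx", "cy" (the principal point, pixels), "rvec" (rotation vector, rad) and "tvec" (3), from world to camera coordinates, as OpenCV has them; the wrist camera has in their place "T_tool_cam" (4x4, takes a point from camera to tool coordinates, whose origin is the TCP and whose axes are the flange's). Camera axes: x right, y down, z forward; pixel columns grow to the right and rows downward; lengths in m; the calibration is good to about 2 mm. A picture is of the moment at which its call begins: read the wrist's pose just before it. get_calibration takes no time and is no camera call.
- bot.job_done(): hands the job in, once; it reports no verdict.
Trained networks look in the newest picture that a camera, given by its name, has taken for a name from the list of things; names that differ only in an ending like _2 or _b are one class to them, and where a whole thing is asked for, a point or a joint stands for the part that bears it (a point fixed in the world has none). Each returns a list of dicts, best first, with "score" (0 to 1); they miss things now and then, are a little off and sometimes report something else, mostly with a low value. They report only what shows in the picture. A call takes as long as a camera call. They do not tell look-alikes from the thing itself.
- vision.boxes_of(target, camera): "uv" ([column, row] in pixels, amid what is visible of it).
The state is a dict: "clock": time; "joint_pos": joint angles; "joint_vel": joint speeds; "tau": joint torques, N m; "eef_pos": TCP position; "tool_rot": TCP orientation; "ft_force": force on the tool from outside, world axes, zero at the start; "ft_torque": the same for the moment, N m; "grip_width": finger opening in m.
Only numpy, scipy, OpenCV 4.12 (cv2) and the standard library are available. Lean on these libraries where they do the work, as an engineer would, in place of code of your own. Each camera call takes 0.05 s, during which the arm holds its last target.

## Working session

There is one attempt and no reset: what is moved stays moved. The work goes in short steps, Python scripts to look and compute and a tool call to move; the robot and the scene stay as the last step left them, time stands still between calls to the robot, and variables do not carry over. Pictures are saved under pics/ and viewed, and the job is handed in when it is done.

Besides the shell and the picture viewer there is one more tool, called after "Request:" as a command line: name --argument value ..., lists and objects as JSON in quotes. send_rows: Moves the arm, as the interface text tells. Its arguments: {"type":"object","properties":{"targets":{"type":"array"}},"required":["targets"]}

```bash
mkdir -p pics; ls
python3 - <<'E'
from workcell import bot, vision
import cv2
for n in ["scene","top","wrist"]:
    im=vision.camera(n); cv2.imwrite(f"pics/{n}0.png",im[:,:,::-1])
    c=vision.get_calibration(n); print(n,c)
    if n!="wrist":
        for t in ["head","bowl","element","spent","rim","spigot","wing","lug"]:
            print(t,[(d["uv"],round(d["score"],2)) for d in vision.boxes_of(t,n)][:4])
o=bot.get_obs(); print(o)
E
```

```text
pics
scene {'vertical_fov': 54.10794511543022, 'cx': 253.4271901961919, 'cy': 187.54130792599292, 'rvec': array([ 1.57493134,  2.10844005, -0.76919987]), 'tvec': array([ 0.12786228, -0.34881632,  1.46685451])}
head [([228.1, 216.0], 0.98)]
bowl [([330.8, 189.9], 0.96)]
element [([138.7, 165.8], 0.46), ([135.5, 179.8], 0.46)]
spent [([162.0, 184.7], 0.71), ([102.9, 190.2], 0.71)]
rim [([228.5, 214.1], 0.93)]
spigot [([228.7, 213.1], 0.82), ([142.6, 237.6], 0.64)]
wing [([331.5, 186.9], 0.66)]
lug [([333.3, 189.9], 0.59), ([102.3, 193.4], 0.24)]
top {'vertical_fov': 47.085626412604526, 'cx': 259.4717150439466, 'cy': 183.3187667001516, 'rvec': array([ 2.16778132, -2.17294602,  0.07628554]), 'tvec': array([0.01658486, 0.55685275, 1.42224009])}
head [([274.5, 171.4], 0.92), ([190.5, 220.5], 0.34)]
bowl [([190.2, 219.9], 0.7)]
element [([369.8, 180.3], 0.65), ([374.7, 195.8], 0.43)]
spent []
rim [([276.1, 171.6], 0.56), ([336.6, 128.5], 0.44)]
spigot [([348.5, 178.6], 0.59), ([273.9, 171.3], 0.58)]
wing [([190.4, 223.3], 0.49)]
lug [([189.3, 217.9], 0.56)]
wrist {'vertical_fov': 66.4957310
[... 394 characters left out ...]
    1.00000000e+00]])}
{'clock': 0.95, 'joint_pos': array([-1.30699018e+00,  2.40548703e-01,  5.03773112e-03,  1.33520896e+00,
        1.14750767e-05,  1.57079675e+00]), 'joint_vel': array([ 0.00106215,  0.00139012, -0.00070225,  0.00025195,  0.00090077,
       -0.00172854]), 'tau': array([-7.30742722e-04, -3.72206998e+01,  2.52696651e+01,  1.10402292e-03,
       -9.44700446e-05, -4.22765780e-06]), 'eef_pos': array([ 0.13038566, -0.48271559,  0.23134654]), 'tool_rot': array([9.91313422e-01, 1.31520714e-01, 1.07117363e-05, 3.71130405e-05]), 'ft_force': array([-0.16636902, -0.4414126 ,  0.46615253]), 'ft_torque': array([ 0.05631883, -0.024675  , -0.08375739]), 'grip_width': 0.0856305708935392}
```

Run:
```python
import cv2,numpy as np
a=cv2.imread("pics/top0.png"); b=cv2.imread("pics/scene0.png")
cv2.imwrite("pics/t1.png",cv2.resize(a[90:280,140:420],None,fx=2.85,fy=2.85,interpolation=2))
cv2.imwrite("pics/s1.png",cv2.resize(b[100:310,70:370],None,fx=2.6,fy=2.6,interpolation=2))
```

```text
(no output)
```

View pics/t1.png

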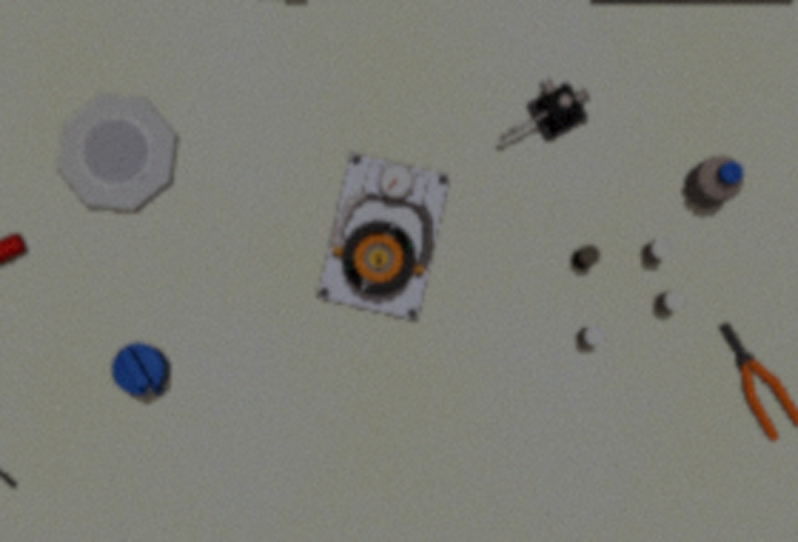

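View pics/s1.png

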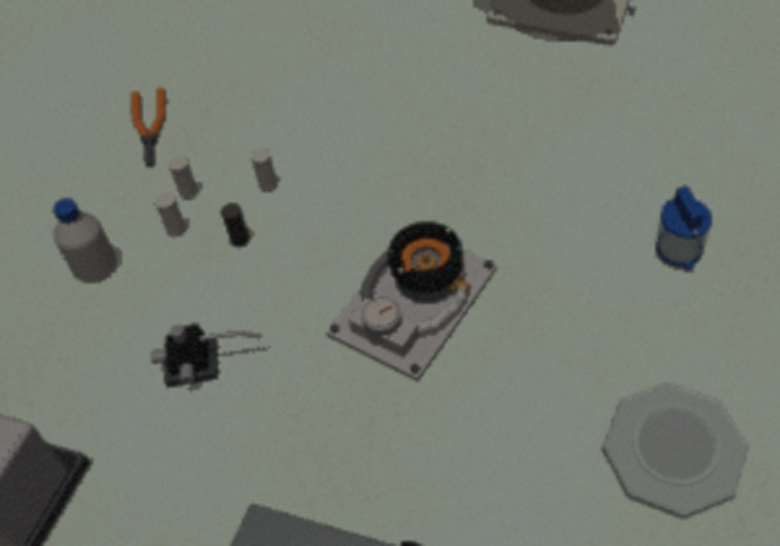

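View pics/wrist0.png

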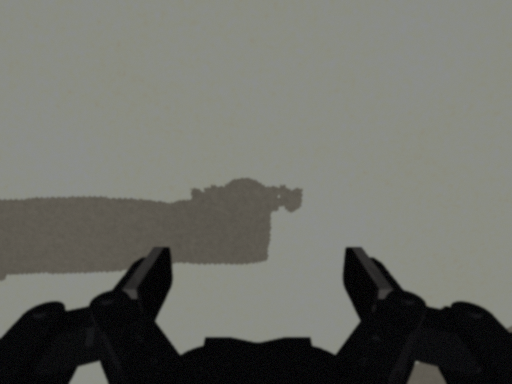

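Three white elements appear at top pixels about (369,179), (374,196) and (346,209), plus one dark spent element at about (345,181). I'll compute their positions.

```bash
cat > h.py <<'E'
import numpy as np, cv2
from scipy.spatial.transform import Rotation as R
from workcell import bot, vision
def cam(name,obs=None):
    c=vision.get_calibration(name); f=192/np.tan(np.radians(c["vertical_fov"]/2))
    K=np.array([[f,0,c["cx"]],[0,f,c["cy"]],[0,0,1.]])
    if name!="wrist":
        Rm=R.from_rotvec(c["rvec"]).as_matrix(); return K,Rm,np.array(c["tvec"])
    T=np.eye(4);T[:3,:3]=R.from_quat(obs["tool_rot"]).as_matrix();T[:3,3]=obs["eef_pos"]
    W=np.linalg.inv(T@c["T_tool_cam"]); return K,W[:3,:3],W[:3,3]
def ray(uv,z,C):
    K,Rm,t=C; d=Rm.T@np.linalg.solve(K,[uv[0],uv[1],1.]); o=-Rm.T@t
    return o+d*(z-o[2])/d[2]
def proj(P,C):
    K,Rm,t=C; p=K@(Rm@np.array(P)+t); return p[:2]/p[2]
def snap(name,fn):
    o=bot.get_obs(); im=vision.camera(name); cv2.imwrite("pics/"+fn,im[:,:,::-1]); 
    np.save("pics/"+fn+".npy",np.r_[o["eef_pos"],o["tool_rot"]])
    return im,cam(name,o),o
def camf(fn):
    a=np.load("pics/"+fn+".npy"); return cam("wrist",{"eef_pos":a[:3],"tool_rot":a[3:]})
E
python3 - <<'E'
from h import *
C=cam("top"); S=cam("scene")
f=lambda x,y:(140+x/2.85,90+y/2.85); g=lambda x,y:(70+x/2.6,100+y/2.6)
for n,a,z in [("A",(655,251),.03),("B",(667,303),.03),("C",(588,340),.03),("spent",(585,260),.03),("rim",(379,258),.062),("gauge",(396,182),.03),("bowlcap",(140,370),.08),("sol",(715,180),.06),("pl",(740,360),.006),("plh",(770,410),.006),("pos",(555,112),.04),("b1",(355,160),.01),("b2",(442,180),.01),("b3",(323,294),.01),("b4",(412,314),.01)]:
    p=ray(f(*a),z,C); print(n,p.round(3),np.hypot(*p[:2]).round(3))
print("scene")
for n,a,z in [("A",(182,178),.028),("B",(171,214),.028),("C",(265,170),.028),("spent",(235,225),.028),("rim",(426,257),.062),("bowl",(684,228),.05)]:
    p=ray(g(*a),z,S); print(n,p.round(3),np.hypot(*p[:2]).round(3))
E
```

```text
A [ 0.572 -0.345  0.03 ] 0.668
B [ 0.513 -0.357  0.03 ] 0.625
C [ 0.471 -0.266  0.03 ] 0.541
spent [ 0.562 -0.265  0.03 ] 0.621
rim [ 0.562 -0.029  0.062] 0.563
gauge [ 0.653 -0.049  0.03 ] 0.655
bowlcap [0.438 0.235 0.08 ] 0.497
sol [ 0.65  -0.406  0.06 ] 0.766
pl [ 0.448 -0.445  0.006] 0.632
plh [ 0.391 -0.478  0.006] 0.617
pos [ 0.732 -0.232  0.04 ] 0.768
b1 [ 0.683 -0.002  0.01 ] 0.683
b2 [ 0.659 -0.103  0.01 ] 0.667
b3 [0.525 0.036 0.01 ] 0.527
b4 [ 0.502 -0.067  0.01 ] 0.506
scene
A [ 0.517 -0.356  0.028] 0.628
B [ 0.573 -0.341  0.028] 0.667
C [ 0.476 -0.263  0.028] 0.544
spent [ 0.567 -0.26   0.028] 0.624
rim [ 0.574 -0.019  0.062] 0.575
bowl [0.444 0.246 0.05 ] 0.508
```

Candidates: top crop (655,251) is 0.67 m from the base, (667,303) is 0.625 m, and (588,340) is 0.541 m. The last one fits "nearest to the base", at about (0.473,-0.265). The wrist camera will confirm it.

Request:
send_rows --targets '[[[6,3.5,0,-0.05,8.5],[11.5,7,0,-0.1,8.5],[17,10.5,0,-0.16,8.5],[22.5,14.3,0,-0.22,8.5],[28,17.8,-1,-0.26,8.5],[33,21.2,-2,-0.26,8.5],[34.3,21.8,-3,-0.264,8.5],[34.3,21.8,-3,-0.264,8.5]]]'

```text
clock: 1.95
eef_pos: [0.4746, -0.2627, 0.1998]
tool_rot: [1.0, 0.002, -0.001, -0.001]
ft_force: [-0.6, -0.7, 0.7]
grip_width: 0.0849
```

Run:
```python
from h import *
im,C,o=snap("wrist","w1.png"); print(o["clock"],o["eef_pos"],o["tool_rot"].round(4),o["joint_pos"].round(3))
for t in ["element","spent"]:
  for d in vision.boxes_of(t,"wrist"): print(t,d["uv"],d["score"],ray(d["uv"],.028,C).round(4))
```

```text
1.95 [ 0.47458137 -0.26270677  0.19975383] [ 1.e+00  2.e-03 -1.e-03 -7.e-04] [-0.506  0.341  0.06   1.292  0.     2.632]
element [264.3, 174.6] 0.92 [ 0.4761 -0.2702  0.028 ]
element [350.2, 138.2] 0.76 [ 0.5159 -0.3608  0.028 ]
element [343.0, 79.9] 0.6 [ 0.5735 -0.348   0.028 ]
spent [259.5, 83.4] 0.93 [ 0.5699 -0.2644  0.028 ]
```

View pics/w1.png

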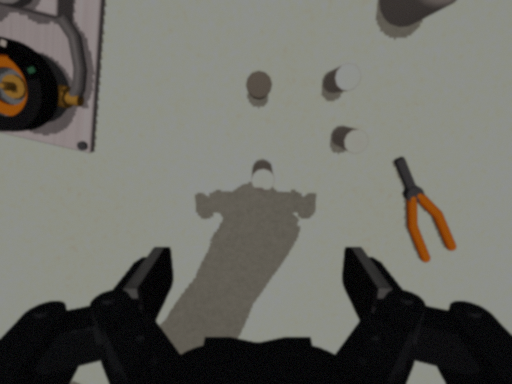

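Run:
```python
from h import *
im=cv2.imread("pics/w1.png"); C=camf("w1.png")
for P in [(.473,-.265,.055),(.473,-.265,0)]: print(proj(P,C))
cr=cv2.resize(im[50:210,220:380],None,fx=3.6,fy=3.6,interpolation=2); 
cr=np.clip(cr.astype(float)*1.3,0,255).astype(np.uint8)
cv2.imwrite("pics/w1c.png",cr)
```

```text
[259.76560736 183.59024969]
[259.414913  171.7283181]
```

View pics/w1c.png

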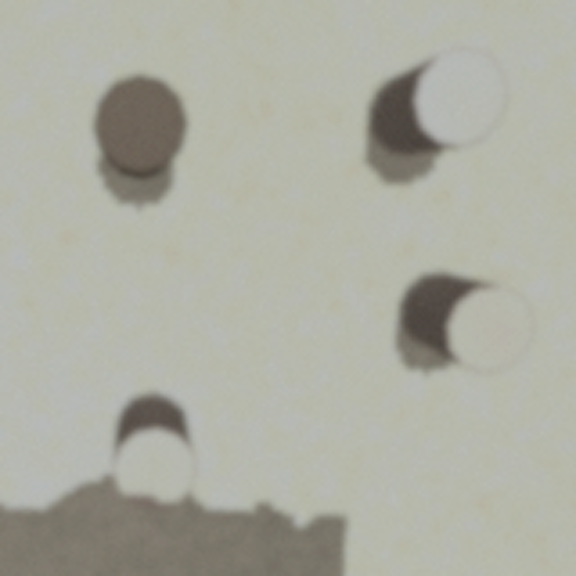

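The crop shows the nearest white element at wrist pixel (263,179), top about (0.477,-0.268). Its two white look-alikes sit further off, upper right at (341,141) and (348,77), and the dark spent one is at (259,84). I'll descend and grasp.

Request:
send_rows --targets '[[[0.35,-0.33,-4,0.15,6],[0.35,-0.33,-9,0.3,6],[0.35,-0.33,-13,0.4,6],[0.35,-0.33,-16,0.4,6],[0.35,-0.33,-17.3,0.4,6],[0.35,-0.33,-17.3,0.4,6],[0.35,-0.33,-17.3,0.4,1.5],[0.35,-0.33,-17.3,0.4,1.5],[0.35,-0.33,-17.3,0.4,1.5],[0.35,-0.33,-17.3,0.4,1.5]]]'

```text
clock: 3.35
eef_pos: [0.478, -0.2686, 0.0299]
tool_rot: [0.98, 0.199, 0.001, 0.001]
ft_force: [-1.1, 0.4, 7.0]
grip_width: 0.0223
```

Run:
```python
from h import *
im,C,o=snap("wrist","w2.png"); print(o["clock"],o["eef_pos"],o["tool_rot"].round(4),o["joint_pos"].round(3),o["grip_width"])
```

```text
3.35 [ 0.47797646 -0.26862084  0.02993746] [0.9801 0.1986 0.0011 0.0011] [-0.512  0.5   -0.176  0.892 -0.     2.23 ] 0.022250184741340863
```

View pics/w2.png

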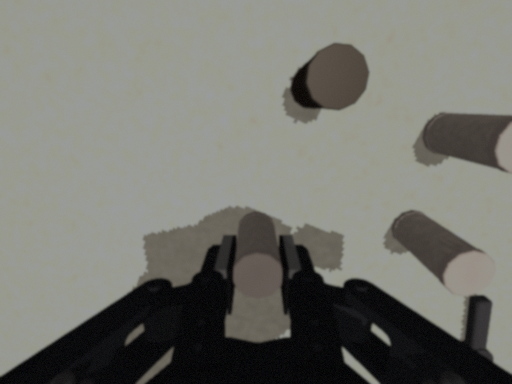

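The element sits between the pads, with its top at pixel (258,276). Next I'll compute its offset in the tool, then lift and go look at the head.

Run:
```python
from h import *
C=camf("w2.png"); a=np.load("pics/w2.png.npy"); Rt=R.from_quat(a[3:]).as_matrix()
for uv in [(258,276),(258,253),(258,297)]:
    p=ray(uv,.055,C); print(p.round(4),(Rt.T@(p-a[:3])).round(4))
```

```text
[ 0.4777 -0.2688  0.055 ] [-0.0003  0.0001 -0.0251]
[ 0.4885 -0.2642  0.055 ] [ 0.0115  0.0001 -0.025 ]
[ 0.4673 -0.2731  0.055 ] [-0.0116  0.0001 -0.0251]
```

Request:
send_rows --targets '[[[0,0,4,0,1.5],[0,0,9,0,1.5],[0,3,13,0,1.5],[0,8,15,0,1.5],[1,13,16,0,1.5],[2,17,16,0,1.5],[2,19.5,16,0,1.5],[2,19.5,16,0,1.5],[2,19.5,16,0,1.5]]]'

```text
clock: 4.53
eef_pos: [0.4968, -0.0734, 0.1884]
tool_rot: [0.98, 0.199, -0.0, 0.0]
ft_force: [-0.2, -0.4, -0.5]
grip_width: 0.0224
```

Run:
```python
from h import *
im,C,o=snap("wrist","w3.png"); print(o["clock"],o["eef_pos"],o["tool_rot"].round(4),o["ft_force"],o["grip_width"])
for t in ["rim","spigot","seal_face","head"]:
  for d in vision.boxes_of(t,"wrist"): print(t,d["uv"],d["score"],ray(d["uv"],dict(rim=.062,spigot=.042,seal_face=.048,head=.06)[t],C).round(4))
```

```text
4.525 [ 0.49682625 -0.0733556   0.18835949] [ 9.801e-01  1.986e-01 -0.000e+00  3.000e-04] [-0.21698861 -0.40805435 -0.53446894] 0.022392610449797498
rim [257.8, 72.1] 0.83 [ 0.5907 -0.0342  0.062 ]
spigot [256.9, 73.8] 0.69 [ 0.5909 -0.0332  0.042 ]
seal_face [259.6, 71.0] 0.58 [ 0.5934 -0.0348  0.048 ]
head [255.3, 72.6] 0.7 [ 0.5897 -0.0323  0.06  ]
```

View pics/w3.png

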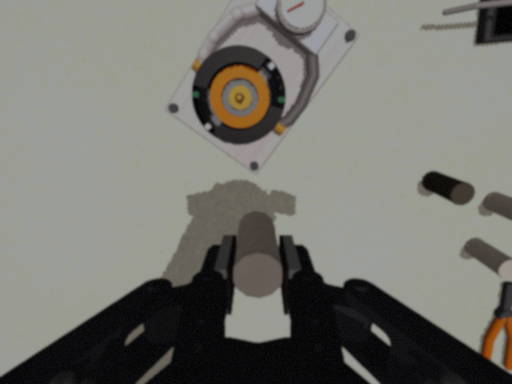

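The head shows clearly: collar centre about (239,95), white slots at (271,65) and (208,127), green pockets at (196,95) and (283,99). I'll fit it more exactly.

Run:
```python
from h import *
im=cv2.imread("pics/w3.png"); C=camf("w3.png")
hsv=cv2.cvtColor(im,cv2.COLOR_BGR2HSV)
def cen(mask,z,name,x0=180,x1=300,y0=35,y1=155):
    m=np.zeros_like(mask);m[y0:y1,x0:x1]=mask[y0:y1,x0:x1]
    return m
# orange ring
m=cen(((hsv[...,0]>8)&(hsv[...,0]<18)&(hsv[...,1]>180)&(hsv[...,2]>110)).astype(np.uint8),0,'')
n,l,st,ct=cv2.connectedComponentsWithStats(m); k=1+st[1:,4].argmax(); print(st[k],ct[k])
cs,_=cv2.findContours((l==k).astype(np.uint8),cv2.RETR_EXTERNAL,cv2.CHAIN_APPROX_NONE)
e=cv2.fitEllipse(cs[0]); print("orange",e)
b=cen((im.max(2)<70).astype(np.uint8),0,'')
b=cv2.morphologyEx(b,cv2.MORPH_OPEN,np.ones((3,3)))
n,l,st,ct=cv2.connectedComponentsWithStats(b); k=1+st[1:,4].argmax(); print(st[k],ct[k])
cr=cv2.resize(im[30:180,150:360],None,fx=3.8,fy=3.8,interpolation=2)
cv2.imwrite("pics/w3c.png",cr)
g=cen(((hsv[...,0]>60)&(hsv[...,0]<95)&(hsv[...,1]>100)).astype(np.uint8),0,''); n,l,st,ct=cv2.connectedComponentsWithStats(g); print("green",st[1:],ct[1:])
w=cen((im.min(2)>110).astype(np.uint8),0,''); n,l,st,ct=cv2.connectedComponentsWithStats(w); print("white",[(a[4],c.round(1)) for a,c in zip(st[1:],ct[1:]) if a[4]>8])
```

```text
[ 211   66   58   62 1604] [239.09289277  95.90024938]
orange ((239.2406768798828, 96.44305419921875), (56.73619079589844, 61.67409133911133), 161.08238220214844)
[ 193   46   92   98 3667] [237.66266703  92.38669212]
green [[194  90   6   9  44]
 [278  95   6   9  37]
 [197 104   1   1   1]
 [198 110   1   1   1]
 [200 116   1   1   1]
 [202 119   1   1   1]] [[196.31818182  93.84090909]
 [280.56756757  99.13513514]
 [197.         104.        ]
 [198.         110.        ]
 [200.         116.        ]
 [202.         119.        ]]
white [(np.int32(4225), array([219. , 113.6])), (np.int32(1859), array([274.5,  60.8]))]
```

View pics/w3c.png

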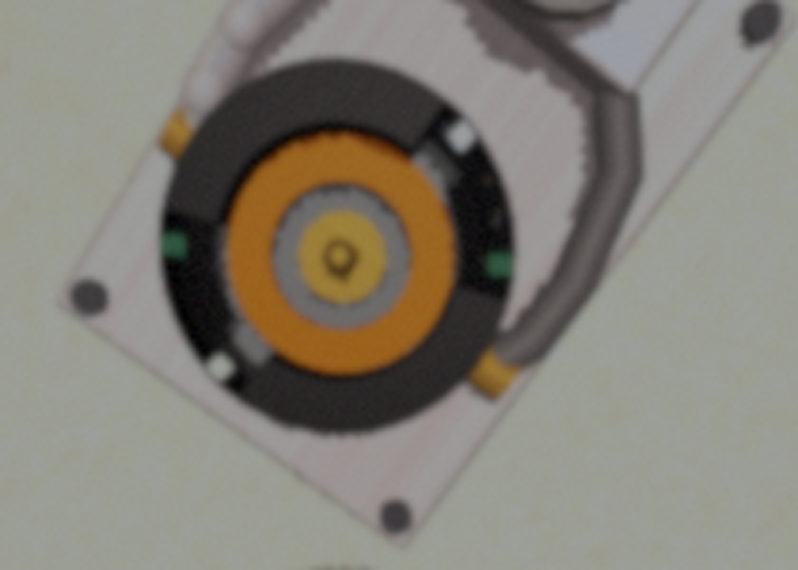

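Run:
```python
from h import *
C=camf("w3.png"); f=lambda x,y:(150+x/3.8,30+y/3.8)
s=ray(f(343.5,257),.042,C); r=ray(f(339,247),.062,C); sl=ray((239.24,96.44),.048,C)
print("spigot",s,"rim",r,"seal",sl)
pin=ray(f(340,257),.055,C); print("pin tip",pin)
a=ray(f(460,137),.062,C); b=ray(f(221,367),.062,C); print(a,b,(a+b)/2,"slot ang",np.arctan2(*(a-b)[1::-1]),np.hypot(*(a-b)[:2])/2)
g=ray(f(499,264),.062,C);h=ray(f(175,245),.062,C); print("green",(g+h)/2,np.arctan2(*(g-h)[1::-1]),np.hypot(*(g-h)[:2])/2)
# plate screws
p=[ray(f(*q),.010,C) for q in [(90,297),(396,516),(762,21)]]
print([q.round(4) for q in p],np.arctan2(*(p[2]-p[1])[1::-1]), np.arctan2(*(p[1]-p[0])[1::-1])+np.pi/2)
c=np.median([s[:2],r[:2],sl[:2],((a+b)/2)[:2],((g+h)/2)[:2]],axis=0); print(c)
# predicted circle check
im=cv2.imread("pics/w3.png"); big=cv2.resize(im[30:180,150:360],None,fx=3.8,fy=3.8,interpolation=2)
for rr,z in [(.041,.062),(.028,.062),(.011,.042),(.004,.05)]:
    for t in np.linspace(0,2*np.pi,60):
        q=proj((c[0]+rr*np.cos(t),c[1]+rr*np.sin(t),z),C); cv2.circle(big,(int((q[0]-150)*3.8),int((q[1]-30)*3.8)),1,(255,0,255),-1)
cv2.imwrite("pics/w3d.png",big)
```

```text
spigot [ 0.56577926 -0.02704438  0.042     ] rim [ 0.56738113 -0.0264496   0.062     ] seal [ 0.56632543 -0.02603221  0.048     ]
pin tip [ 0.56544998 -0.02704237  0.055     ]
[ 0.59940511 -0.04265711  0.062     ] [ 0.53166861 -0.01076903  0.062     ] [ 0.56553686 -0.02671307  0.062     ] slot ang -0.43998854519537683 0.03743355303609447
green [ 0.56572282 -0.02672183  0.062     ] -1.2271354337632825 0.03717420063010299
[array([0.5288, 0.0355, 0.01  ]), array([ 0.505 , -0.0662,  0.01  ]), array([ 0.6616, -0.1033,  0.01  ])] -0.23244751858248647 -0.23014044808338863
[ 0.56577926 -0.02671307]
```

View pics/w3d.png

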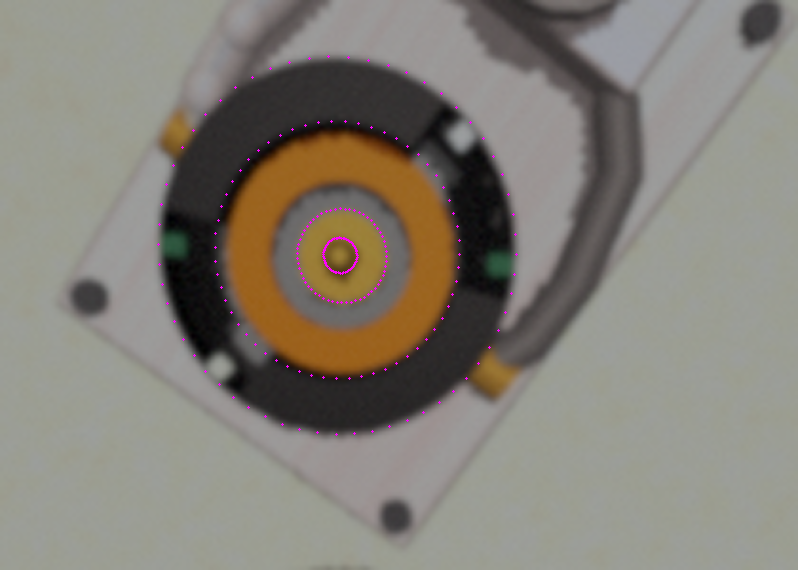

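The overlay fits the collar, bore, spigot and pin. The centre is (0.5658,-0.0267), the head's yaw is -0.232, and the slots are at -0.440 in the world. Now I'll carry the element over and lower it onto the pin.

Request:
send_rows --targets '[[[3,2,0,0,1.5],[5.5,3.7,0,0,1.5],[6.9,4.66,0,0,1.5],[6.9,4.66,-4,0,1.5],[6.9,4.66,-7,0,1.5],[6.9,4.66,-8,0,1.5],[6.9,4.66,-8,0,1.5],[6.9,4.66,-8,0,1.5]]]'

```text
clock: 5.78
eef_pos: [0.567, -0.0267, 0.1098]
tool_rot: [0.98, 0.198, 0.001, 0.0]
ft_force: [0.2, -0.6, -0.4]
grip_width: 0.0224
```

Run:
```python
from h import *
im,C,o=snap("wrist","w4.png"); print(o["clock"],o["eef_pos"],o["tool_rot"].round(4),o["ft_force"],o["grip_width"])
```

```text
5.775 [ 0.56701495 -0.02667284  0.10980664] [9.801e-01 1.984e-01 1.300e-03 3.000e-04] [ 0.15608396 -0.6422255  -0.39083043] 0.022351708832528648
```

View pics/w4.png

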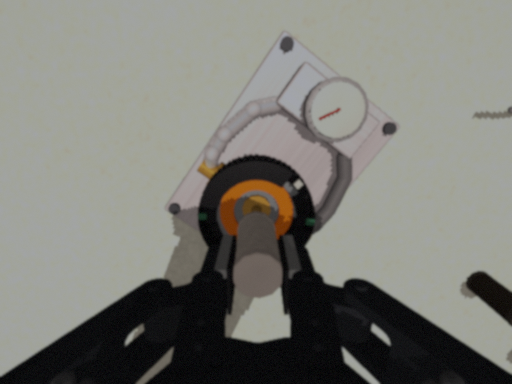

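Request:
send_rows --targets '[[[0,0,-1.2,0,1.5],[0,0,-2.2,0,1.5],[0,0,-3,0,1.5],[0,0,-3.3,0,1.5],[0,0,-3.3,0,1.5]]]'

```text
clock: 6.45
eef_pos: [0.5657, -0.0264, 0.0749]
tool_rot: [0.98, 0.199, -0.0, -0.0]
ft_force: [-0.1, 0.7, -0.2]
grip_width: 0.0224
```

Request:
send_rows --targets '[[[0,0,-0.1,0,1.5],[0,0,-0.2,0,1.5],[0,0,-0.3,0,1.5],[0,0,-0.3,0,1.5]]]'

```text
clock: 6.95
eef_pos: [0.5658, -0.0264, 0.0723]
tool_rot: [0.98, 0.199, -0.0, 0.0]
ft_force: [0.6, 0.0, 0.6]
grip_width: 0.0225
```

Run:
```python
from h import *
im,C,o=snap("wrist","w5.png"); print(o["clock"],o["eef_pos"],o["tool_rot"].round(4),o["ft_force"],o["grip_width"])
```

```text
6.95 [ 0.56584183 -0.02642291  0.07229087] [ 0.9801  0.1986 -0.      0.    ] [0.57509139 0.04342456 0.57871145] 0.022510830708108765
```

View pics/w5.png

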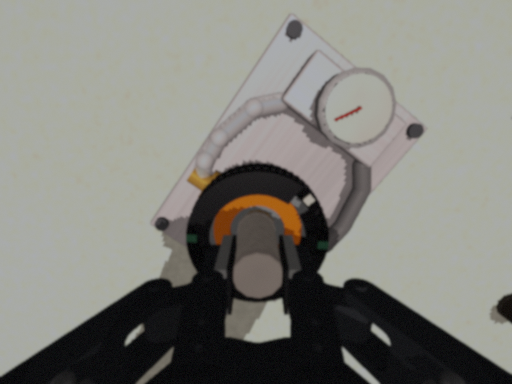

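Request:
send_rows --targets '[[[0,0,-0.06,0,1.5],[0,0,-0.06,0,3],[0,0,-0.06,0,4.5],[0,0,-0.06,0,4.5],[0,0,0.5,0,4.5],[0,0,3,0,4.5],[0,0,7,0,4.5],[-4,0,10,0,6],[-7,0,12,0,8],[-7,0,12,0,8.5],[-7,0,12,0,8.5]]]'

```text
clock: 8.38
eef_pos: [0.4964, -0.0264, 0.1926]
tool_rot: [0.98, 0.199, 0.001, 0.0]
ft_force: [0.2, -0.1, 0.8]
grip_width: 0.0846
```

Run:
```python
from h import *
im,C,o=snap("wrist","w6.png"); print(o["clock"],o["eef_pos"],o["ft_force"],o["grip_width"])
for P in [(.5658,-.0267,.097),(.5658,-.0267,.062)]: print(proj(P,C).round(1))
```

```text
8.375 [ 0.49641848 -0.02644489  0.19256238] [ 0.16989729 -0.07518184  0.77205503] 0.08459862310992307
[291.9 119.9]
[287.4 118.1]
```

View pics/w6.png

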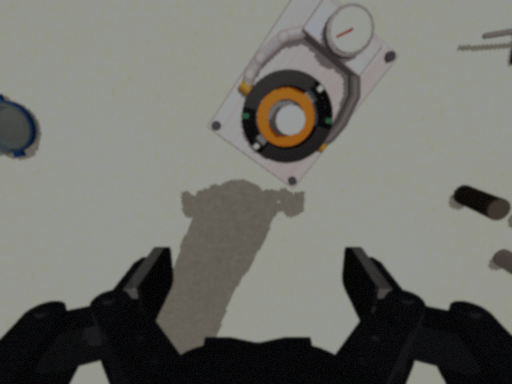

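The element stands seated: its top is at (291,119), with (291.9,119.9) predicted. Next, the bowl.

Request:
send_rows --targets '[[[-1,5,0.5,0.08,8.5],[-2,10,1,0.16,8.5],[-3,15,1,0.25,8.5],[-4,20,1,0.25,8.5],[-5,25,1,0.25,8.5],[-5.5,26.6,1,0.25,8.5],[-5.5,26.6,1,0.25,8.5],[-5.5,26.6,1,0.25,8.5]]]'

```text
clock: 9.43
eef_pos: [0.4412, 0.2385, 0.2018]
tool_rot: [0.948, 0.319, -0.001, 0.0]
ft_force: [-0.5, 0.1, -0.3]
grip_width: 0.0851
```

Run:
```python
from h import *
im,C,o=snap("wrist","w7.png"); print(o["clock"],o["eef_pos"],o["tool_rot"].round(4),o["joint_pos"].round(3))
for t in ["bowl","wing","lug"]:
  for d in vision.boxes_of(t,"wrist"): print(t,d["uv"],d["score"],ray(d["uv"],dict(bowl=.06,wing=.092,lug=.0105)[t],C).round(4))
```

```text
9.425 [0.44115743 0.23851771 0.20181485] [ 9.479e-01  3.186e-01 -5.000e-04  4.000e-04] [ 4.960e-01  2.590e-01 -4.800e-02  1.265e+00 -1.000e-03  2.989e+00]
bowl [251.4, 183.0] 0.72 [0.4375 0.2433 0.06  ]
wing [252.2, 179.9] 0.68 [0.4473 0.249  0.092 ]
lug [480.0, 220.6] 0.72 [ 0.5576 -0.0162  0.0105]
lug [252.2, 177.1] 0.62 [0.4328 0.2397 0.0105]
```

View pics/w7.png

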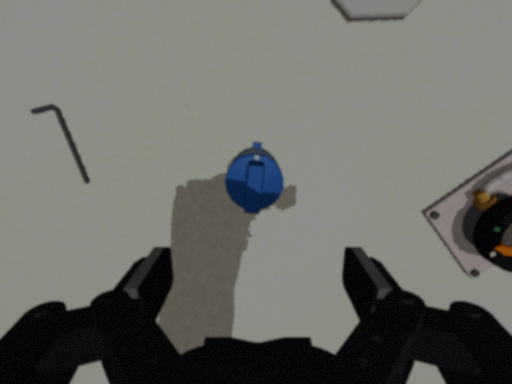

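Run:
```python
from h import *
im=cv2.imread("pics/w7.png")
cr=cv2.resize(im[130:230,200:310],None,fx=6,fy=6,interpolation=2); cv2.imwrite("pics/w7c.png",np.clip(cr*1.5,0,255).astype(np.uint8))
```

```text
(no output)
```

View pics/w7c.png

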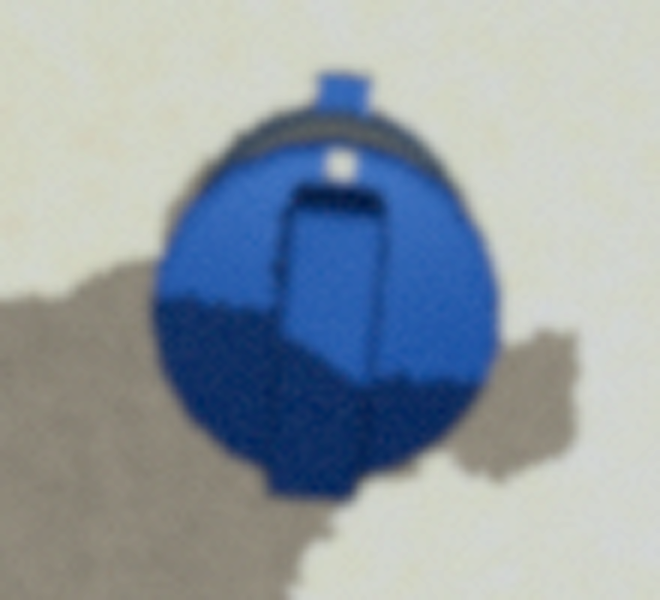

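Run:
```python
from h import *
C=camf("w7.png"); a=np.load("pics/w7.png.npy"); f=lambda x,y:(200+x/6,130+y/6)
Rt=R.from_quat(a[3:]).as_matrix(); print("tool yaw",np.arctan2(Rt[1,0],Rt[0,0]))
t=ray(f(336,212),.092,C); b=ray(f(312,494),.092,C); c=(t+b)/2
print(t,b,"len",np.linalg.norm(t-b),"c",c,"yaw",np.arctan2(*(t-b)[1::-1]))
cap=ray(f(327,312),.068,C); print("cap",cap)
l=ray(f(344,75),.013,C); print("lug",l,"yaw from c",np.arctan2(*(l-c)[1::-1]),np.hypot(*(l-c)[:2]))
```

```text
tool yaw 0.6485539123962654
[0.45984464 0.25423917 0.092     ] [0.42264664 0.23076103 0.092     ] len 0.04398766097304572 c [0.44124564 0.2425001  0.092     ] yaw 0.5630215199387524
cap [0.44192275 0.24263175 0.068     ]
lug [0.4687129  0.25936144 0.013     ] yaw from c 0.5505562556567314 0.032229723720917466
```

Bowl: wing centre (0.4415,0.2425), yaw 0.56, lug radius 32 mm, as given. Grasping at yaw 0.56+π keeps joint 6 clear of its limit, so I'll turn up high first.

Request:
send_rows --targets '[[[0.06,0.29,0,0.18,8.5],[0.06,0.29,0,0.36,8.5],[0.06,0.29,0,0.54,8.5],[0.06,0.29,0,0.72,8.5],[0.06,0.29,0,0.9,8.5],[0.06,0.29,0,1.08,8.5],[0.06,0.29,0,1.26,8.5],[0.06,0.29,0,1.44,8.5],[0.06,0.29,0,1.6,8.5]]]'

```text
clock: 10.75
eef_pos: [0.4418, 0.2417, 0.2025]
tool_rot: [0.429, 0.903, 0.0, 0.0]
ft_force: [0.2, 0.3, 0.1]
grip_width: 0.085
```

Request:
send_rows --targets '[[[0,0,0,0.18,7],[0,0,0,0.36,6],[0,0,0,0.54,5],[0,0,-1,0.72,5],[0,0,-2,0.9,5],[0,0,-3,1.08,5],[0,0,-4,1.26,5],[0,0,-4,1.45,5],[0,0,-4,1.45,5],[0,0,-4,1.45,5]]]'

```text
clock: 12.0
eef_pos: [0.4418, 0.2422, 0.1626]
tool_rot: [-0.274, 0.962, 0.0, 0.0]
ft_force: [0.4, -0.0, -0.6]
grip_width: 0.0501
```

Run:
```python
from h import *
im,C,o=snap("wrist","w8.png"); print(o["clock"],o["eef_pos"],o["tool_rot"].round(4),o["joint_pos"].round(3))
Rt=R.from_quat(o["tool_rot"]).as_matrix(); print("tool yaw",np.arctan2(Rt[1,0],Rt[0,0])+np.pi)
for s in (-1,1): print(proj((.4415+s*.023*np.cos(.56),.2425+s*.023*np.sin(.56),.092),C))
cr=cv2.resize(im[130:330,150:370,::-1],None,fx=3.6,fy=3.6,interpolation=2); cv2.imwrite("pics/w8c.png",np.clip(cr*1.5,0,255).astype(np.uint8))
```

```text
12.0 [0.44180043 0.2421858  0.16256866] [-2.739e-01  9.618e-01  0.000e+00  3.000e-04] [ 0.501  0.289 -0.114  1.167 -0.    -0.053]
tool yaw 0.5548561363928433
[257.46153841 177.78779639]
[257.78181726 234.13960099]
```

View pics/w8c.png

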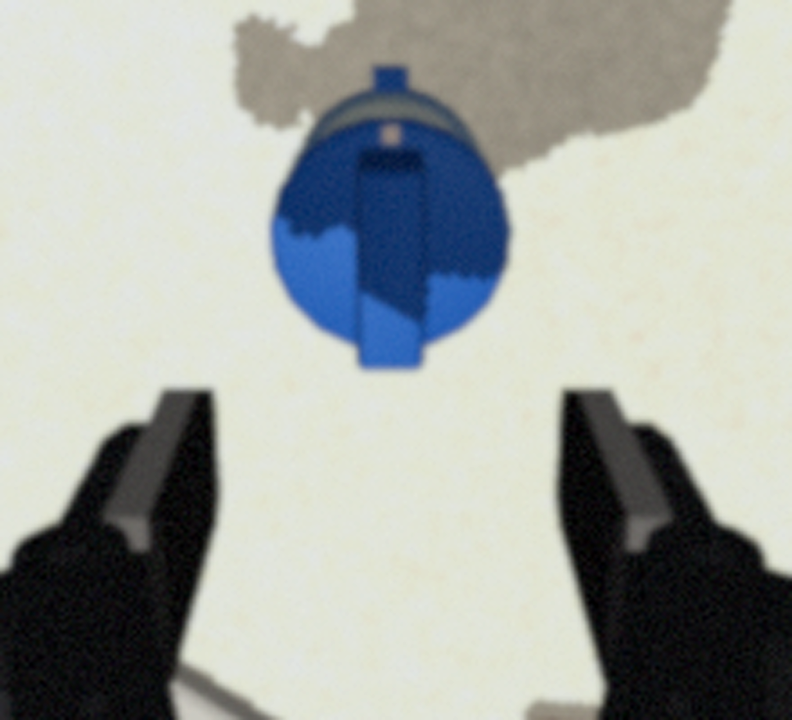

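The wing is centred and aligned between the fingers (crop x 390, rows 172–367). Descend and grip.

Request:
send_rows --targets '[[[0,0,-3.5,0,5],[0,0,-6.5,0,5],[0,0,-8.5,0,5],[0,0,-9.1,0,5],[0,0,-9.1,0,5],[0,0,-9.1,0,0.8],[0,0,-9.1,0,0.8],[0,0,-9.1,0,0.8],[0,0,-9.1,0,0.8],[0,0,-9.1,0,0.8]]]'

```text
clock: 13.3
eef_pos: [0.4422, 0.243, 0.0724]
tool_rot: [-0.276, 0.961, 0.0, 0.001]
ft_force: [-0.5, 0.2, 6.0]
grip_width: 0.0134
```

Run:
```python
from h import *
im,C,o=snap("wrist","w9.png"); print(o["clock"],o["eef_pos"],o["tool_rot"].round(4),o["ft_force"],o["ft_torque"],o["grip_width"])
cr=cv2.resize(im[150:384,130:390,::-1],None,fx=3,fy=3,interpolation=2); cv2.imwrite("pics/w9c.png",np.clip(cr*1.5,0,255).astype(np.uint8))
```

```text
13.3 [0.44221005 0.24299006 0.07241506] [-2.755e-01  9.613e-01  3.000e-04  1.100e-03] [-0.53849523  0.24208269  5.99089706] [-0.06380941  0.19167504  0.04007026] 0.013411989102035385
```

View pics/w9c.png

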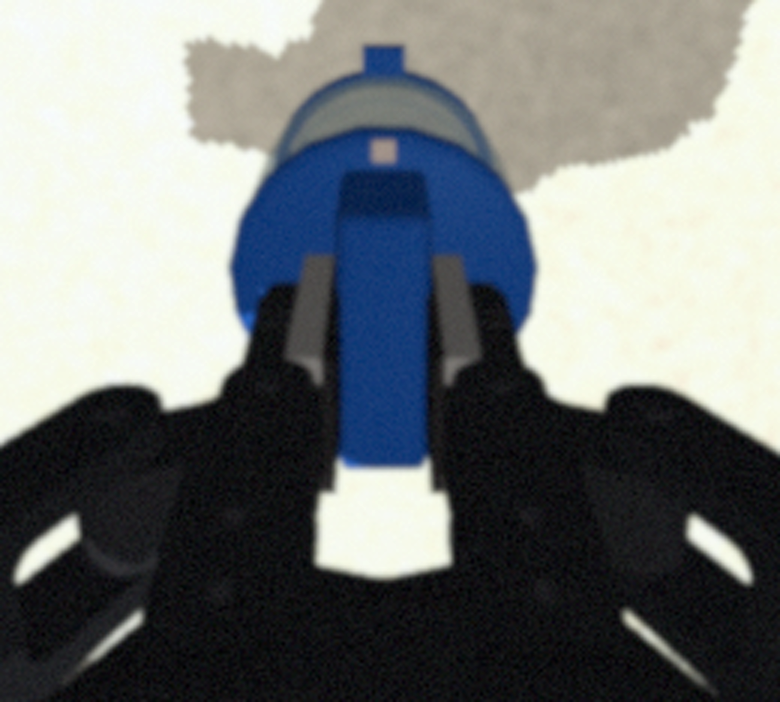

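Run:
```python
from h import *
C=camf("w9.png"); a=np.load("pics/w9.png.npy"); Rt=R.from_quat(a[3:]).as_matrix()
f=lambda x,y:(130+x/3,150+y/3)
print("yaw",np.arctan2(Rt[1,0],Rt[0,0]),Rt[:,2])
P=[]
for uv in [(383,217),(383,465)]:
    p=ray(f(*uv),.092,C); q=Rt.T@(p-a[:3]); P.append(q); print(p.round(4),q.round(4))
print((P[0]+P[1])/2)
for uv,z in [((232,265),.068),((536,265),.068),((384,46),.013)]:
    p=ray(f(*uv),z,C); print((Rt.T@(p-a[:3])).round(4))
```

```text
yaw -2.5833447574388817 [ 0.00193741  0.00119612 -0.99999741]
[0.4213 0.2304 0.092 ] [ 0.0243  0.0004 -0.0196]
[0.4589 0.2539 0.092 ] [-0.02    0.0004 -0.0195]
[ 0.00214617  0.00039595 -0.01958988]
[ 0.0049 -0.0273  0.0044]
[0.0049 0.0285 0.0044]
[0.0348 0.0007 0.0593]
```

Gripped at 13.4 mm. The bowl sits about 2 mm towards tool +x. I'll lift it, turn it to the slot angle, and stop short of the head to measure again at the placing yaw.

Request:
send_rows --targets '[[[0,0,3,0,0.8],[0,0,7,0,0.8],[0,0,11,0,0.8],[2,-3,13.5,-0.12,0.8],[5,-7.5,14,-0.28,0.8],[8,-12,14,-0.44,0.8],[11,-16.5,14,-0.6,0.8],[14,-21,14,-0.76,0.8],[17,-25.5,14,-0.9,0.8],[20,-29.5,14,-1,0.8],[21.4,-31.2,14,-1,0.8],[21.4,-31.2,14,-1,0.8]]]'

```text
clock: 14.85
eef_pos: [0.6556, -0.0712, 0.2095]
tool_rot: [0.22, 0.975, -0.0, -0.001]
ft_force: [-0.4, 0.3, -1.4]
grip_width: 0.0138
```

Request:
send_rows --targets '[[[0,0,0,0,0.8],[0,0,0,0,0.8]]]'

```text
clock: 15.1
eef_pos: [0.6549, -0.0683, 0.2114]
tool_rot: [0.218, 0.976, 0.0, -0.0]
ft_force: [0.8, 0.8, -1.6]
grip_width: 0.0136
```

Run:
```python
from h import *
im,C,o=snap("wrist","w10.png"); print(o["clock"],o["eef_pos"],o["tool_rot"].round(4),o["ft_force"],o["ft_torque"],o["grip_width"],o["joint_pos"].round(3))
Rt=R.from_quat(o["tool_rot"]).as_matrix();print("yaw",np.arctan2(Rt[1,0],Rt[0,0]))
c=(.5658,-.0267)
big=cv2.resize(im[:,:,::-1][0:200,130:390],None,fx=3,fy=3,interpolation=2)
big=np.clip(big*1.4,0,255).astype(np.uint8)
for rr,z in [(.041,.062),(.028,.062),(.012,.097)]:
    for t in np.linspace(0,2*np.pi,60):
        q=proj((c[0]+rr*np.cos(t),c[1]+rr*np.sin(t),z),C); cv2.circle(big,(int((q[0]-130)*3),int(q[1]*3)),1,(255,0,255),-1)
cv2.imwrite("pics/w10c.png",big)
```

```text
15.1 [ 0.65487523 -0.06829074  0.21143783] [ 2.184e-01  9.759e-01  1.000e-04 -3.000e-04] [ 0.81368421  0.78262233 -1.57418506] [0.02898211 0.03090354 0.00544044] 0.013597914776445777 [-0.104  0.577  0.459  1.454  0.     0.336]
yaw 2.70126925974614
```

View pics/w10c.png

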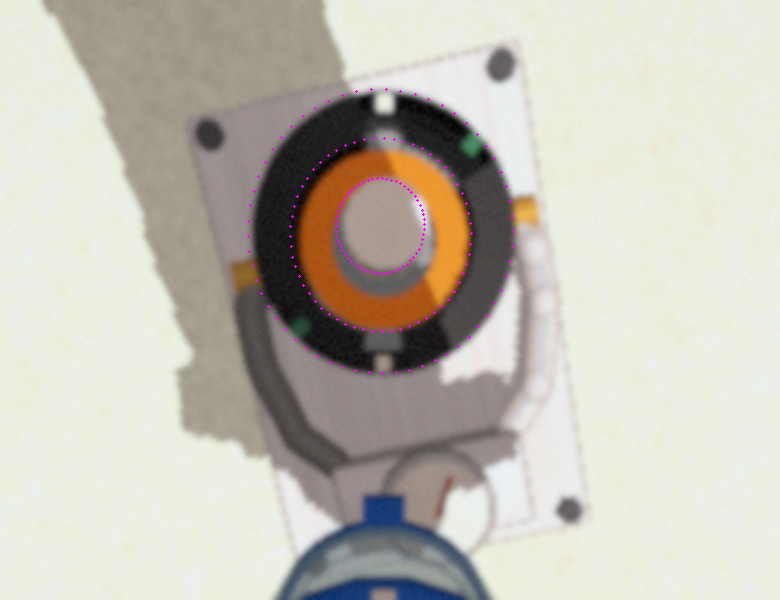

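View pics/w10.png

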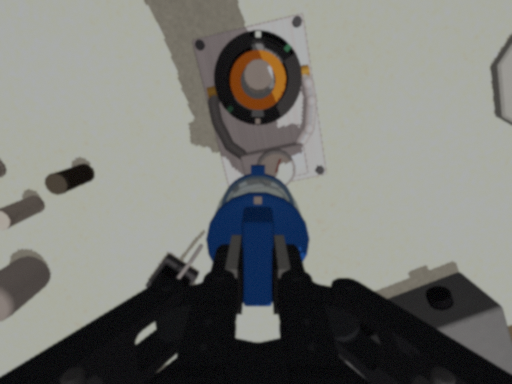

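The lug, slot marks and collar centre all line up on column 258, so the clocking is right. Now the exact shift.

Run:
```python
from h import *
C=camf("w10.png"); a=np.load("pics/w10.png.npy"); Rt=R.from_quat(a[3:]).as_matrix()
f=lambda x,y:(130+x/3,y/3)
T=lambda uv,z:(Rt.T@(ray(f(*uv),z,C)-a[:3]))
s1,s2=T((384.5,103),.062),T((383.5,363),.062); print(s1.round(4),s2.round(4),"mid",((s1+s2)/2).round(4))
col=T((384,232),.062); print("collar",col.round(4),ray(f(384,232),.062,C))
print("elem",T((382,225),.097).round(4))
g1,g2=T((472,145),.062),T((300,326),.062); print("green mid",((g1+g2)/2).round(4))
# bowl in hand: lug tip at crop (384,497): z bowl origin = a[2]-.0724+.013
zb=a[2]-.0724; print("lug",T((384,497),zb+.013).round(4))
K=C[0]
# wing from full image far edge row 207?, 
im=cv2.imread("pics/w10.png"); cr=cv2.resize(im[160:310,190:330],None,fx=4,fy=4,interpolation=2); cv2.imwrite("pics/w10d.png",np.clip(cr*1.6,0,255).astype(np.uint8))
print("toolx world",Rt[:,0],"tooly",Rt[:,1])
m=(s1+s2)/2; d=Rt@np.array([m[0]-.0021,m[1]-.0005,0]); print("shift cm",d*100)
```

```text
[0.1357 0.0008 0.1495] [0.0605 0.0005 0.1495] mid [0.0981 0.0007 0.1495]
collar [0.0999 0.0007 0.1495] [ 0.5647138  -0.02508005  0.062     ]
elem [9.870e-02 1.000e-04 1.145e-01]
green mid [0.0981 0.0005 0.1495]
lug [0.0347 0.0005 0.0594]
toolx world [-9.04613730e-01  4.26231968e-01  5.56191161e-04] tooly [4.26232039e-01 9.04613867e-01 9.99054257e-06]
shift cm [-8.67680744e+00  4.10508251e+00  5.33896360e-03]
```

View pics/w10d.png

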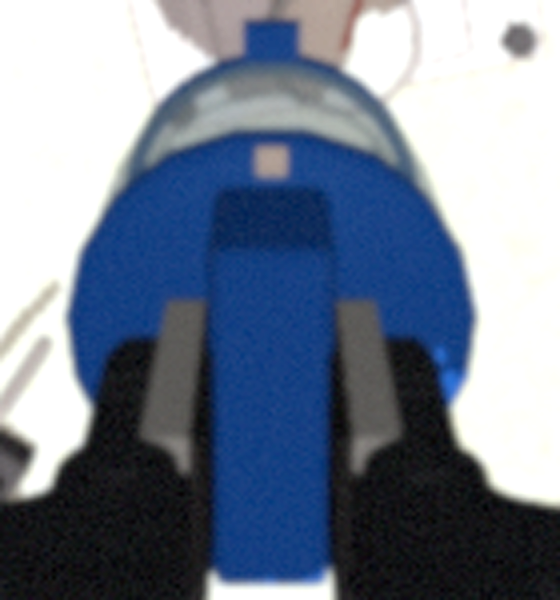

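Request:
send_rows --targets '[[[-4,1.9,0,0,0.8],[-7.2,3.4,0,0,0.8],[-8.7,4.15,0,0,0.8],[-8.7,4.15,0,0,0.8],[-8.7,4.15,0,0,0.8],[-8.7,4.15,-1,0,0.8],[-8.7,4.15,-1,0,0.8],[-8.7,4.15,-1,0,0.8]]]'

```text
clock: 16.15
eef_pos: [0.5685, -0.0282, 0.2007]
tool_rot: [0.219, 0.976, -0.0, -0.001]
ft_force: [-0.8, 0.5, -1.2]
grip_width: 0.0137
```

Run:
```python
from h import *
o=bot.get_obs(); print(o["clock"],o["eef_pos"],o["tool_rot"].round(4),o["ft_force"],o["ft_torque"],o["grip_width"])
for n in ["scene"]:
    im=vision.camera(n); cv2.imwrite("pics/s11.png",np.clip(cv2.resize(im[140:260,160:300,::-1],None,fx=5,fy=5,interpolation=2)*1.5,0,255).astype(np.uint8))
```

```text
16.15 [ 0.56849862 -0.02819201  0.20066438] [ 2.193e-01  9.757e-01 -1.000e-04 -5.000e-04] [-0.83212706  0.46338911 -1.15615425] [-0.01926916 -0.00168537  0.0346525 ] 0.013739419386014607
```

View pics/s11.png

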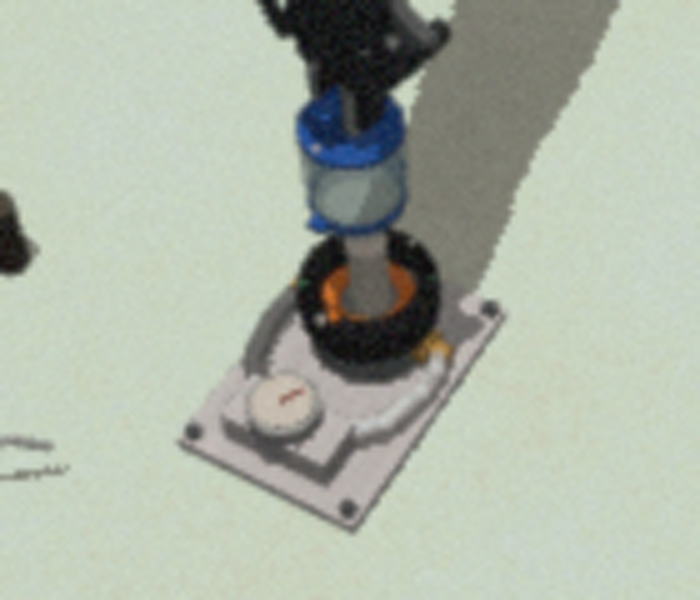

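The scene view shows the bowl upright above the head, with the element below. Next is a small lateral correction, then I'll lower to just above the rim.

Request:
send_rows --targets '[[[-0.03,0.07,-1.5,0,0.8],[-0.03,0.07,-3.5,0,0.8],[-0.03,0.07,-5,0,0.8],[-0.03,0.07,-5.6,0,0.8],[-0.03,0.07,-5.6,0,0.8],[-0.03,0.07,-5.6,0,0.8]]]'

```text
clock: 16.95
eef_pos: [0.5687, -0.0273, 0.146]
tool_rot: [0.219, 0.976, 0.0, 0.001]
ft_force: [0.2, -0.2, -2.1]
grip_width: 0.0134
```

Run:
```python
from h import *
im,C,o=snap("wrist","w12.png"); print(o["clock"],o["eef_pos"],o["tool_rot"].round(4),o["ft_force"],o["ft_torque"],o["grip_width"])
cr=cv2.resize(im[100:300,150:370,::-1],None,fx=3.6,fy=3.6,interpolation=2); cv2.imwrite("pics/w12c.png",np.clip(cr*1.6,0,255).astype(np.uint8))
```

```text
16.95 [ 0.5687378  -0.02732735  0.14601326] [2.191e-01 9.757e-01 1.000e-04 7.000e-04] [ 0.22840577 -0.22040905 -2.0569628 ] [-0.01216599  0.0256811  -0.02435868] 0.013405883757711469
```

View pics/w12c.png

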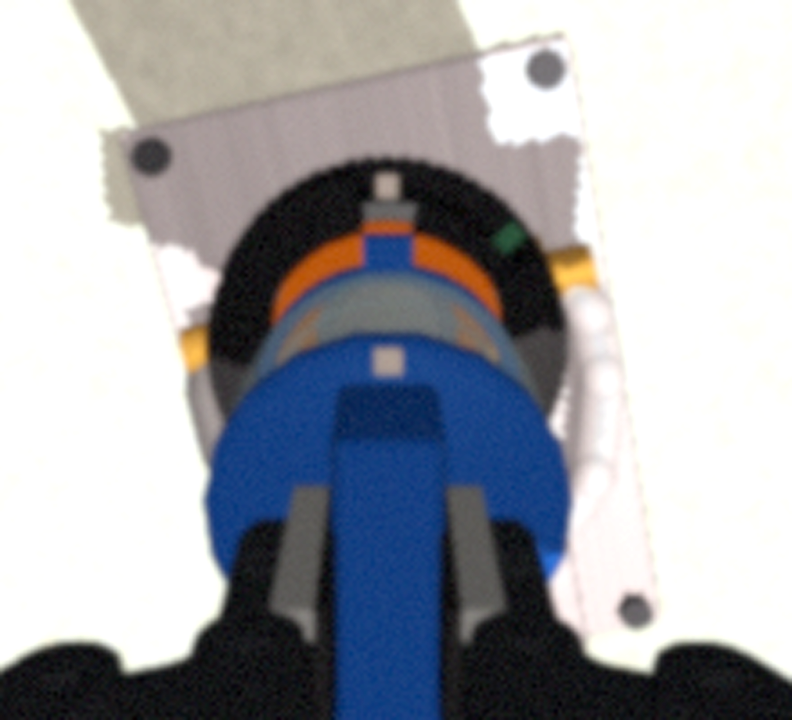

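The lug (388) lines up with the slot (389) in the crop. I'll lower gently to just above the rim level.

Request:
send_rows --targets '[[[-0.05,0,-0.6,0,0.8],[-0.05,0,-1.2,0,0.8],[-0.05,0,-1.6,0,0.8],[-0.05,0,-1.6,0,0.8]]]'

```text
clock: 17.5
eef_pos: [0.5672, -0.0273, 0.1287]
tool_rot: [0.219, 0.976, -0.0, -0.001]
ft_force: [-0.5, -0.4, -0.9]
grip_width: 0.0137
```

Request:
send_rows --targets '[[[0,0,-0.15,0,0.8],[0,0,-0.3,0,0.8],[0,0,-0.3,0,0.8]]]'

```text
clock: 17.88
eef_pos: [0.5676, -0.0273, 0.1263]
tool_rot: [0.219, 0.976, 0.0, -0.0]
ft_force: [-0.5, -0.3, -1.4]
grip_width: 0.0135
```

Request:
send_rows --targets '[[[0,0,-0.15,0,0.8],[0,0,-0.3,0,0.8],[0,0,-0.3,0,0.8]]]'

```text
clock: 18.25
eef_pos: [0.5675, -0.0273, 0.1231]
tool_rot: [0.219, 0.976, -0.0, -0.0]
ft_force: [-0.8, 0.4, -1.5]
grip_width: 0.0134
```

No contact at 50.7 mm, so the lugs are already past the rim and inside the slots. I'll continue onto the seal.

Request:
send_rows --targets '[[[0,0,-0.15,0,0.8],[0,0,-0.3,0,0.8],[0,0,-0.3,0,0.8]]]'

```text
clock: 18.62
eef_pos: [0.5678, -0.0273, 0.1205]
tool_rot: [0.219, 0.976, 0.0, 0.0]
ft_force: [-0.9, -0.2, -0.9]
grip_width: 0.014
```

Request:
send_rows --targets '[[[0,0,-0.1,0,0.8],[0,0,-0.2,0,0.8],[0,0,-0.2,0,0.8]]]'

```text
clock: 19.0
eef_pos: [0.568, -0.0273, 0.1188]
tool_rot: [0.219, 0.976, 0.0, 0.0]
ft_force: [-0.6, 0.4, 4.4]
grip_width: 0.014
```

Request:
send_rows --targets '[[[0,0,-0.1,0,0.8],[0,0,-0.2,0,0.8],[0,0,-0.2,0,0.8]]]'

```text
clock: 19.38
eef_pos: [0.568, -0.0274, 0.117]
tool_rot: [0.219, 0.976, 0.0, 0.001]
ft_force: [-1.0, 0.5, 6.3]
grip_width: 0.0135
```

Seal contact reads as the spring law says. I'll press on to about 41.5 mm.

Request:
send_rows --targets '[[[0,0,-0.1,0,0.8],[0,0,-0.2,0,0.8],[0,0,-0.3,0,0.8],[0,0,-0.3,0,0.8]]]'

```text
clock: 19.88
eef_pos: [0.5681, -0.0274, 0.1145]
tool_rot: [0.219, 0.976, 0.0, 0.001]
ft_force: [-2.1, -0.2, 8.9]
grip_width: 0.0136
```

Request:
send_rows --targets '[[[0,0,-0.1,0,0.8],[0,0,-0.13,0,0.8],[0,0,-0.13,0,0.8]]]'

```text
clock: 20.25
eef_pos: [0.5681, -0.0274, 0.1134]
tool_rot: [0.219, 0.976, 0.0, 0.001]
ft_force: [-2.1, 0.8, 9.7]
grip_width: 0.0137
```

Run:
```python
from h import *
o=bot.get_obs(); print(o["clock"],o["eef_pos"],o["tool_rot"].round(4),o["ft_force"],o["ft_torque"],o["grip_width"])
```

```text
20.25 [ 0.56813957 -0.02736278  0.11341018] [2.191e-01 9.757e-01 1.000e-04 9.000e-04] [-2.06914645  0.81676921  9.71698433] [-0.01044743  0.69371086 -0.02344346] 0.01367011661822879
```

Request:
send_rows --targets '[[[0,0,-0.06,0,0.8],[0,0,-0.06,-0.05,0.8],[-0.02,-0.02,-0.06,-0.1,0.8],[-0.02,-0.03,-0.06,-0.15,0.8],[-0.02,-0.03,-0.06,-0.15,0.8]]]'

```text
clock: 20.88
eef_pos: [0.568, -0.0268, 0.113]
tool_rot: [0.291, 0.957, 0.001, 0.001]
ft_force: [-3.0, 1.7, 10.5]
grip_width: 0.0135
```

```bash
cat > st.py <<'E'
from h import *
o=bot.get_obs(); Rt=R.from_quat(o["tool_rot"]).as_matrix()
print(o["clock"],o["eef_pos"].round(5),"yaw",np.arctan2(Rt[1,0],Rt[0,0]).round(4),o["ft_force"].round(2),o["ft_torque"].round(3),o["grip_width"].round(4))
E
python3 st.py
```

```text
Traceback (most recent call last):
  File "st.py", line 3, in <module>
    print(o["clock"],o["eef_pos"].round(5),"yaw",np.arctan2(Rt[1,0],Rt[0,0]).round(4),o["ft_force"].round(2),o["ft_torque"].round(3),o["grip_width"].round(4))
                                                                                                                                     ^^^^^^^^^^^^^^^^^^^^^
AttributeError: 'float' object has no attribute 'round'
```

```bash
sed -i 's/o\["grip_width"\].round(4)/round(o["grip_width"],4)/' st.py; python3 st.py
```

```text
20.875 [ 0.56803 -0.02679  0.11296] yaw 2.5505 [-2.97  1.72 10.48] [0.438 0.613 0.118] 0.0135
```

Run:
```python
from h import *
im,C,o=snap("wrist","w13.png")
cr=cv2.resize(im[120:320,150:370,::-1],None,fx=3.6,fy=3.6,interpolation=2); cv2.imwrite("pics/w13c.png",np.clip(cr*1.6,0,255).astype(np.uint8))
```

```text
(no output)
```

View pics/w13c.png

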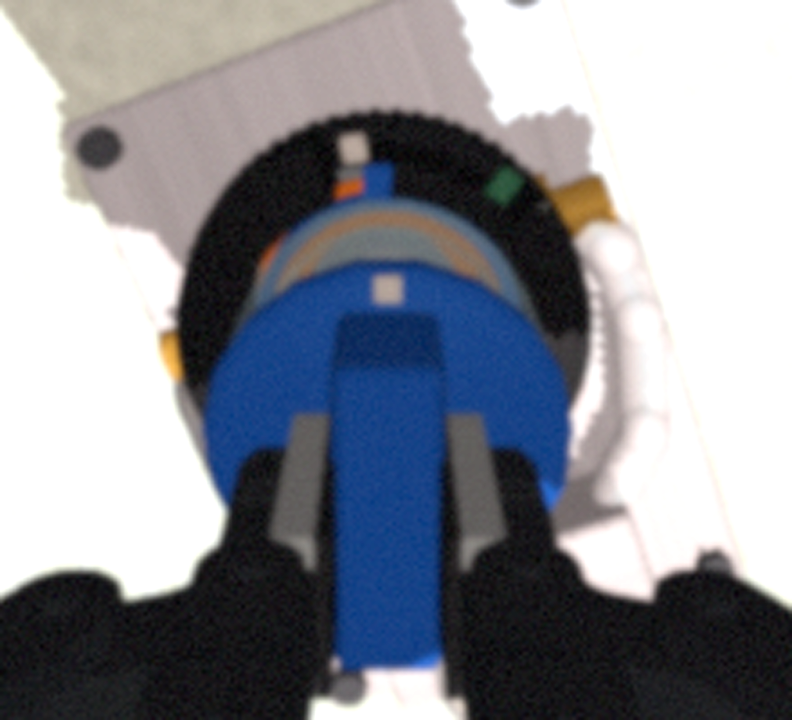

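The lug, blue at crop (378,180), is partly under the lip and moving clockwise toward the green mark. I'll continue.

Request:
send_rows --targets '[[[-0.03,0.03,0,-0.06,0.8],[-0.05,0.02,0,-0.12,0.8],[-0.07,0.01,0,-0.18,0.8],[-0.08,0.0,0,-0.24,0.8],[-0.09,-0.01,0,-0.3,0.8],[-0.09,-0.01,0,-0.3,0.8]]]'

```text
clock: 21.68
eef_pos: [0.5677, -0.027, 0.1132]
tool_rot: [0.431, 0.902, 0.001, 0.001]
ft_force: [-1.7, 1.5, 10.2]
grip_width: 0.0139
```

```bash
python3 st.py
```

```text
21.675 [ 0.56773 -0.02702  0.11319] yaw 2.2502 [-1.67  1.54 10.25] [0.402 0.478 0.015] 0.0139
```

Request:
send_rows --targets '[[[-0.01,0.0,0,-0.06,0.8],[-0.02,-0.01,0,-0.12,0.8],[-0.03,-0.02,0,-0.18,0.8],[-0.04,-0.03,0,-0.24,0.8],[-0.04,-0.03,0,-0.24,0.8]]]'

```text
clock: 22.3
eef_pos: [0.5677, -0.0279, 0.1133]
tool_rot: [0.536, 0.844, 0.001, 0.002]
ft_force: [0.1, 0.2, 10.0]
grip_width: 0.0134
```

```bash
python3 st.py
```

```text
22.3 [ 0.56774 -0.02787  0.11332] yaw 2.0097 [ 0.06  0.25 10.  ] [0.092 0.318 0.044] 0.0134
```

Turned 0.69 so far, with low loads. Now small steps until the stop is felt.

Request:
send_rows --targets '[[[-0.01,0,0,-0.03,0.8],[-0.01,-0.01,0,-0.06,0.8],[-0.01,-0.01,0,-0.06,0.8]]]'

```text
clock: 22.68
eef_pos: [0.5676, -0.0279, 0.1133]
tool_rot: [0.561, 0.828, 0.001, 0.002]
ft_force: [-1.3, 1.0, 10.4]
grip_width: 0.0134
```

```bash
python3 st.py
```

```text
22.675 [ 0.56756 -0.02793  0.11329] yaw 1.9502 [-1.33  0.99 10.37] [0.123 0.381 0.136] 0.0134
```

Request:
send_rows --targets '[[[0,0,0,-0.02,0.8],[0,0,0,-0.04,0.8],[0,0,0,-0.04,0.8]]]'

```text
clock: 23.05
eef_pos: [0.5674, -0.0279, 0.1133]
tool_rot: [0.577, 0.816, 0.001, 0.001]
ft_force: [-1.4, -0.1, 10.6]
grip_width: 0.0138
```

```bash
python3 st.py
```

```text
23.05 [ 0.56744 -0.02787  0.11326] yaw 1.9104 [-1.42 -0.11 10.57] [0.106 0.421 0.187] 0.0138
```

Run:
```python
from h import *
im,C,o=snap("wrist","w14.png")
cr=cv2.resize(im[120:320,150:370,::-1],None,fx=3.6,fy=3.6,interpolation=2); cv2.imwrite("pics/w14c.png",np.clip(cr*1.6,0,255).astype(np.uint8))
```

```text
(no output)
```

View pics/w14c.png

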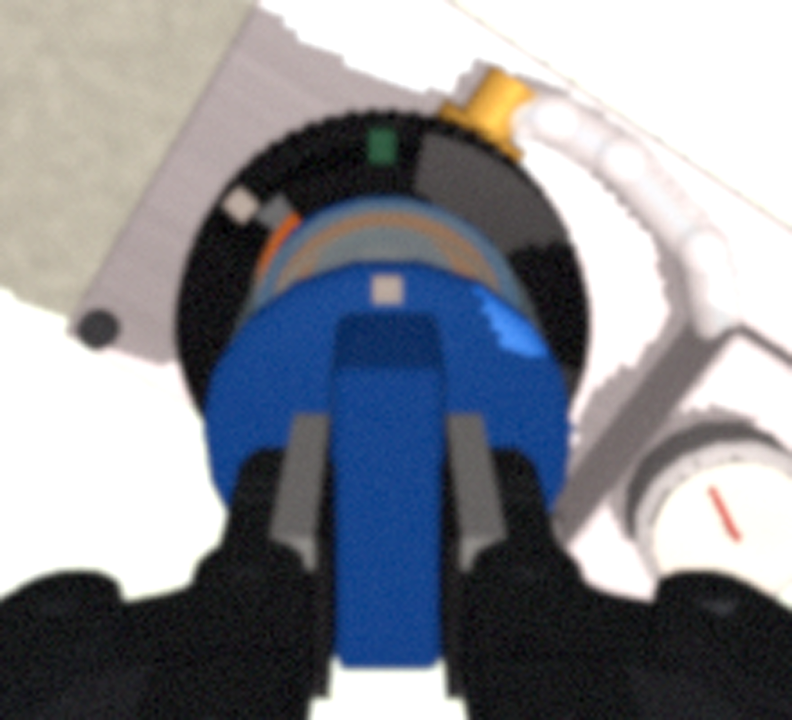

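Request:
send_rows --targets '[[[0,0,0,-0.02,0.8],[0,0,0,-0.02,0.8]]]'

```text
clock: 23.35
eef_pos: [0.5672, -0.0279, 0.1132]
tool_rot: [0.585, 0.811, 0.001, 0.001]
ft_force: [-1.9, -0.1, 10.4]
grip_width: 0.0137
```

```bash
python3 st.py
```

```text
23.35 [ 0.5672  -0.02794  0.11324] yaw 1.8907 [-1.89 -0.07 10.42] [0.123 0.485 0.279] 0.0137
```

The bowl's white dot (388) is now at the green pocket mark (382), and the torque rises at the stop (0.28 N m). I'll ease back slightly and let it rise into the pocket.

Request:
send_rows --targets '[[[0.02,0,0,0.02,0.8],[0.02,0,0.1,0.02,0.8],[0.02,0,0.2,0.02,0.8],[0.02,0,0.3,0.02,0.8],[0.02,0,0.3,0.02,0.8]]]'

```text
clock: 23.98
eef_pos: [0.5674, -0.028, 0.1158]
tool_rot: [0.578, 0.816, 0.001, 0.001]
ft_force: [-1.4, 0.7, 7.3]
grip_width: 0.0136
```

```bash
python3 st.py
```

```text
23.975 [ 0.56736 -0.02797  0.11577] yaw 1.9095 [-1.44  0.67  7.28] [ 0.141  0.229 -0.111] 0.0136
```

Up to 44.5 mm by seal force, above what the lip would allow, so the lugs are in the pocket. I'll raise a little more to feel the roof.

Request:
send_rows --targets '[[[0,0,0.06,0,0.8],[0,0,0.1,0,0.8],[0,0,0.1,0,0.8]]]'

```text
clock: 24.35
eef_pos: [0.5673, -0.0279, 0.1166]
tool_rot: [0.578, 0.816, 0.001, 0.001]
ft_force: [-0.7, 0.9, 7.3]
grip_width: 0.0138
```

```bash
python3 st.py
```

```text
24.35 [ 0.56732 -0.02792  0.1166 ] yaw 1.9096 [-0.67  0.88  7.3 ] [ 0.097  0.227 -0.131] 0.0138
```

Request:
send_rows --targets '[[[0,0,0,0,2.5],[0,0,0,0,4],[0,0,0.1,0,5],[0,0,0.5,0,5],[0,0,2,0,5],[0,0,5,0,5],[0,0,9,0,5],[0,0,11,0,5],[0,0,11,0,5]]]'

```text
clock: 25.48
eef_pos: [0.5678, -0.0282, 0.2285]
tool_rot: [0.578, 0.816, 0.002, 0.003]
ft_force: [0.3, -0.2, 0.6]
grip_width: 0.0499
```

Run:
```python
from h import *
im,C,o=snap("wrist","w15.png"); print(o["clock"],o["eef_pos"],o["ft_force"],o["grip_width"])
c=(.5662,-.0266)
big=cv2.resize(im[100:300,150:370,::-1],None,fx=3.6,fy=3.6,interpolation=2)
big=np.clip(big*1.6,0,255).astype(np.uint8)
for rr,z in [(.041,.062),(.029,.113)]:
    for t in np.linspace(0,2*np.pi,80):
        q=proj((c[0]+rr*np.cos(t),c[1]+rr*np.sin(t),z),C); cv2.circle(big,(int((q[0]-150)*3.6),int((q[1]-100)*3.6)),1,(255,0,255),-1)
for s in (-1,1):
    q=proj((c[0]+s*.023*np.cos(-1.227),c[1]+s*.023*np.sin(-1.227),.137),C); cv2.circle(big,(int((q[0]-150)*3.6),int((q[1]-100)*3.6)),4,(0,255,255),-1)
cv2.imwrite("pics/w15c.png",big)
im=vision.camera("scene"); cv2.imwrite("pics/s15.png",np.clip(cv2.resize(im[100:280,100:380,::-1],None,fx=2.8,fy=2.8,interpolation=2)*1.5,0,255).astype(np.uint8))
```

```text
25.475 [ 0.56781068 -0.02816925  0.22853367] [ 0.27960657 -0.19517952  0.58908039] 0.0499334633880764
```

View pics/w15c.png

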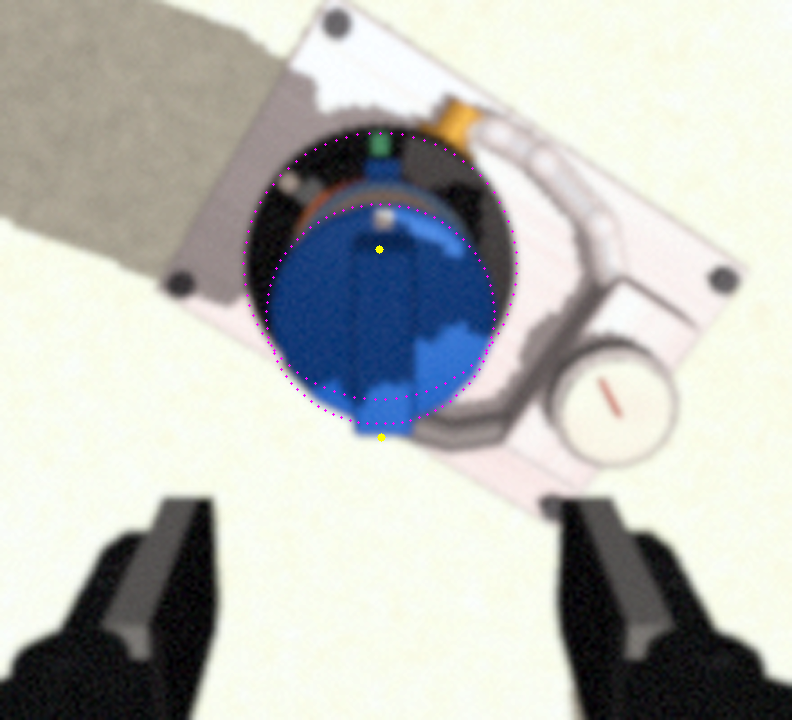

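View pics/s15.png

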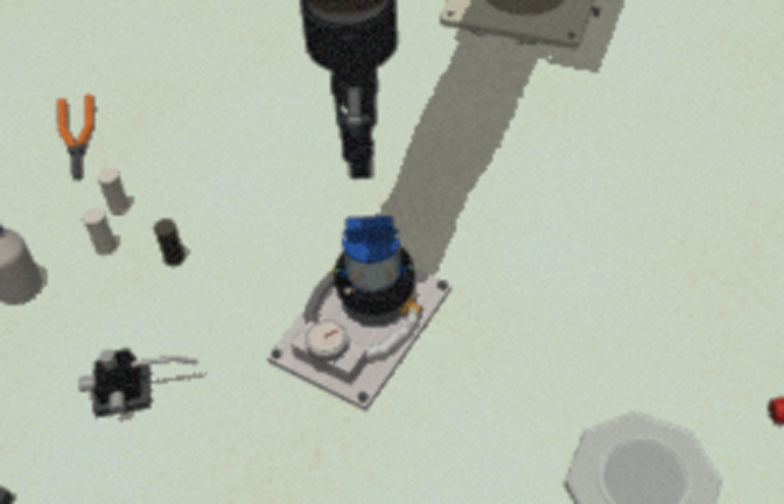

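Run:
```python
from h import *
im=cv2.imread("pics/w15.png"); C=camf("w15.png"); c=(.5662,-.0266)
big=np.clip(cv2.resize(im[125:230,205:305],None,fx=6,fy=6,interpolation=2)*2.2,0,255).astype(np.uint8); raw=big.copy()
a=-1.232+np.pi
for zo,col in [(.045,(0,255,255)),(.0415,(0,0,255)),(.051,(0,255,0))]:
  for r,z in [(.033,.013),(.027,.013),(.033,.008),(.0285,.068),(.023,.092),(-.023,.092)]:
    q=proj((c[0]+r*np.cos(a),c[1]+r*np.sin(a),zo+z),C); print(zo,r,z,q.round(1)); cv2.circle(big,(int((q[0]-205)*6),int((q[1]-125)*6)),2,col,-1)
cv2.imwrite("pics/w15d.png",big)
```

```text
0.045 0.033 0.013 [255.6 144.2]
0.045 0.027 0.013 [255.6 149.9]
0.045 0.033 0.008 [255.6 143.6]
0.045 0.0285 0.068 [255.6 157.4]
0.045 0.023 0.092 [255.6 169.2]
0.045 -0.023 0.092 [255.8 221.6]
0.0415 0.033 0.013 [255.6 143.8]
0.0415 0.027 0.013 [255.6 149.4]
0.0415 0.033 0.008 [255.6 143.2]
0.0415 0.0285 0.068 [255.6 156.7]
0.0415 0.023 0.092 [255.6 168.3]
0.0415 -0.023 0.092 [255.8 220.1]
0.051 0.033 0.013 [255.6 145. ]
0.051 0.027 0.013 [255.6 150.7]
0.051 0.033 0.008 [255.6 144.4]
0.051 0.0285 0.068 [255.6 158.6]
0.051 0.023 0.092 [255.6 170.8]
0.051 -0.023 0.092 [255.8 224.3]
```

View pics/w15d.png

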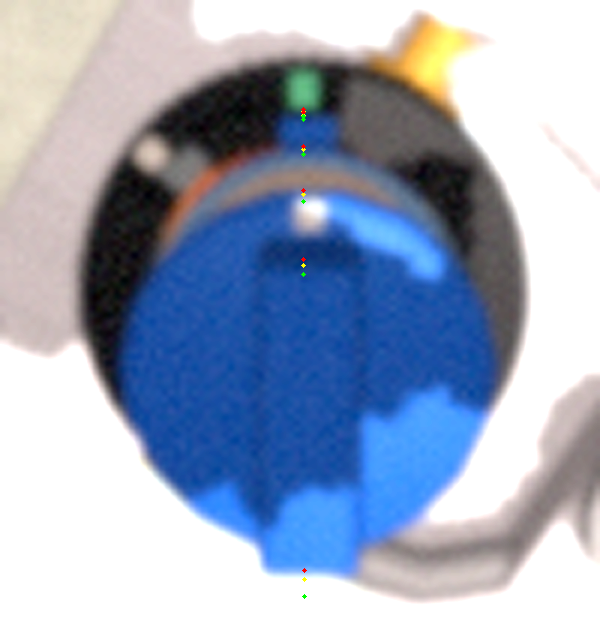

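The lug shows next to the green mark, yet a roof should cover it. I'll compare with the earlier pictures at higher gain.

Run:
```python
from h import *
a=cv2.imread("pics/w10.png")[20:135,205:315]; b=cv2.imread("pics/w14.png")[130:245,200:310]; c=cv2.imread("pics/w15.png")[125:240,200:310]
t=[np.clip(cv2.resize(x,None,fx=2.4,fy=2.4,interpolation=2).astype(float)*3.5,0,255).astype(np.uint8) for x in (a,b,c)]
cv2.imwrite("pics/cmp.png",np.hstack(t))
im=vision.camera("top"); cv2.imwrite("pics/t15.png",np.clip(cv2.resize(im[140:205,235:310,::-1],None,fx=8,fy=8,interpolation=2)*2.,0,255).astype(np.uint8))
```

```text
(no output)
```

View pics/cmp.png

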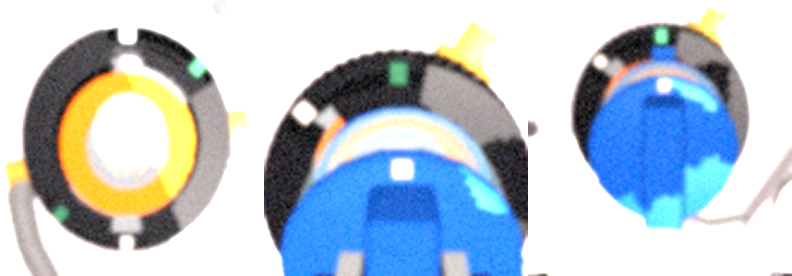

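View pics/t15.png

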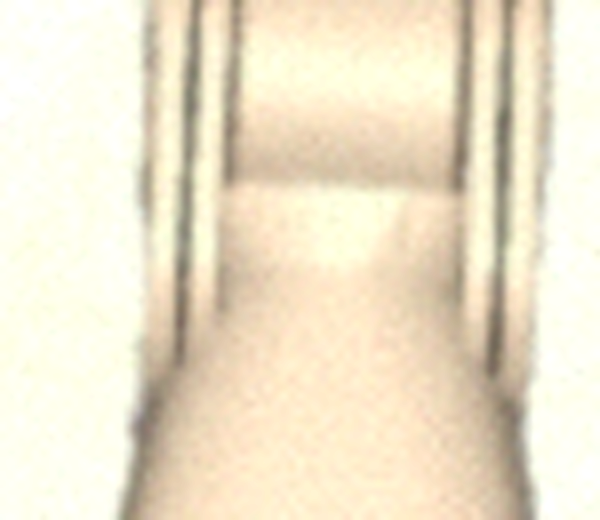

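The lug by the green mark was hidden in w14 but is visible now. I'll look at the opposite lug with a half turn well above the bowl.

Request:
send_rows --targets '[[[0,0,0,0.18,5],[0,0,0,0.36,5],[0,0,0,0.54,5],[0,0,0,0.72,5],[0,0,0,0.9,5],[0,0,0,1.08,5],[0,0,0,1.26,5],[0,0,0,1.44,5],[0,0,0,1.57,5],[0,0,0,1.57,5]]]'

```text
clock: 26.88
eef_pos: [0.5655, -0.0281, 0.2239]
tool_rot: [-0.168, 0.986, 0.0, -0.001]
ft_force: [-0.7, -0.4, -0.0]
grip_width: 0.0502
```

Run:
```python
from h import *
im,C,o=snap("wrist","w16.png"); print(o["clock"],o["eef_pos"])
cv2.imwrite("pics/w16c.png",np.clip(cv2.resize(im[100:260,170:350,::-1],None,fx=4,fy=4,interpolation=2)*2.,0,255).astype(np.uint8))
```

```text
26.875 [ 0.56550343 -0.02805678  0.22394061]
```

View pics/w16c.png

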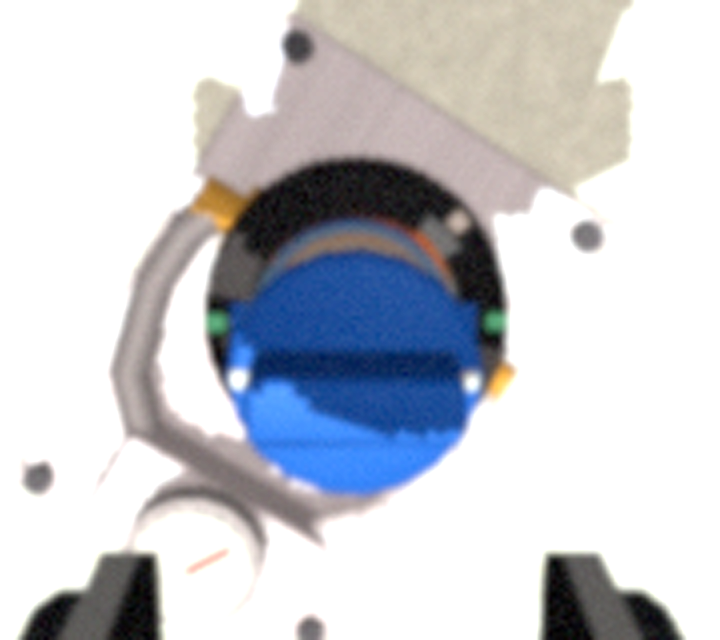

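Request:
send_rows --targets '[[[0,0,0,0.18,5],[0,0,0,0.36,5],[0,0,0,0.54,5],[0,0,0,0.72,5],[0,0,0,0.9,5],[0,0,0,1.08,5],[0,0,0,1.26,5],[0,0,0,1.44,5],[0,0,0,1.57,5],[0,0,0,1.57,5]]]'

```text
clock: 28.18
eef_pos: [0.566, -0.0281, 0.2249]
tool_rot: [0.815, -0.58, -0.0, 0.0]
ft_force: [0.1, 0.1, 1.0]
grip_width: 0.0498
```

Run:
```python
from h import *
im,C,o=snap("wrist","w17.png"); print(o["clock"],o["eef_pos"])
cv2.imwrite("pics/w17c.png",np.clip(cv2.resize(im[100:260,170:350,::-1],None,fx=4,fy=4,interpolation=2)*2.,0,255).astype(np.uint8))
```

```text
28.175 [ 0.56599677 -0.02810641  0.22488338]
```

View pics/w17c.png

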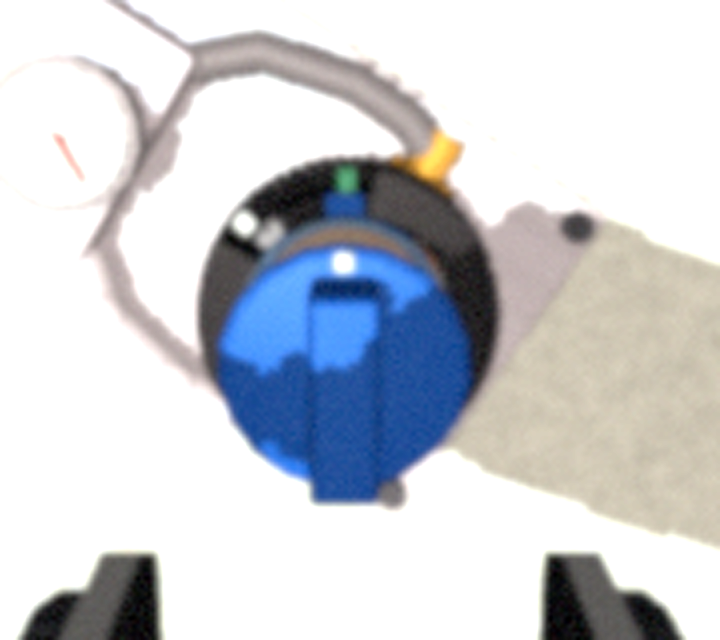

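Both lugs show equally beside their green marks, so the bowl is level. Height is the open point (45 mm locked against about 54 mm on the rim), so I'll measure it by parallax.

Run:
```python
from h import *
from scipy.optimize import least_squares
# measured: collar left/right/top edges, cap left/right edges, wing near-end midpoint, wing far top edge (crop px /4 + (170,100))
g=lambda x,y:np.array([170+x/4,100+y/4])
def circ(c,r,z,C):
    t=np.linspace(0,2*np.pi,361); return np.array([proj((c[0]+r*np.cos(a),c[1]+r*np.sin(a),z),C) for a in t])
for fn,col,cap,wing,capb in [("w17.png",(198,497,156),(218,472),(502,),None),("w16.png",(207,507,157),None,None,(247,494))]:
    C=camf(fn)
    for h in (.0415,.045,.048,.051,.054):
        c=(.5660,-.0266)
        k=circ(c,.041,.062,C); q=circ(c,.029,h+.068,C)
        f=lambda k:[((k[:,0].min()-170)*4).round(1),((k[:,0].max()-170)*4).round(1),((k[:,1].min()-100)*4).round(1),((k[:,1].max()-100)*4).round(1)]
        a=-1.232
        w=[(proj((c[0]+s*.023*np.cos(a),c[1]+s*.023*np.sin(a),h+.092),C)[1]-100)*4 for s in (-1,1)]
        l=[(proj((c[0]+s*np.cos(a),c[1]+s*np.sin(a),h+.013)+0,C)[1]-100)*4 for s in (.033,.028)]
        print(fn,h,"collar",f(k),"cap",f(q),"capw",f(q)[1]-f(q)[0],"wing",np.round(w,1),"lug",np.round(l,1))
```

```text
Traceback (most recent call last):
TypeError: can only concatenate tuple (not "int") to tuple
```

Run:
```python
from h import *
def circ(c,r,z,C):
    t=np.linspace(0,2*np.pi,361); return np.array([proj((c[0]+r*np.cos(a),c[1]+r*np.sin(a),z),C) for a in t])
for fn in ["w17.png","w16.png"]:
    C=camf(fn)
    for h in (.0415,.045,.048,.054):
        c=(.5660,-.0266)
        k=circ(c,.041,.062,C); q=circ(c,.029,h+.068,C)
        f=lambda k:[float(((v-o)*4).round(1)) for v,o in ((k[:,0].min(),170),(k[:,0].max(),170),(k[:,1].min(),100),(k[:,1].max(),100))]
        a=-1.232
        w=[(proj((c[0]+s*.023*np.cos(a),c[1]+s*.023*np.sin(a),h+.092),C)[1]-100)*4 for s in (-1,1)]
        l=[(proj((c[0]+s*np.cos(a),c[1]+s*np.sin(a),h+.013),C)[1]-100)*4 for s in (.033,.028)]
        print(fn,h,"collar",f(k),"cap",f(q),"capw",round(f(q)[1]-f(q)[0],1),"wing",np.round(w,1),"lug",np.round(l,1))
```

```text
w17.png 0.0415 collar [193.2, 498.8, 163.5, 460.7] cap [219.5, 472.1, 242.8, 485.2] capw 252.6 wing [501.4 293. ] lug [190.6 209.4]
w17.png 0.045 collar [193.2, 498.8, 163.5, 460.7] cap [217.9, 473.6, 245.6, 490.9] capw 255.7 wing [507.8 296.9] lug [192.4 211.4]
w17.png 0.048 collar [193.2, 498.8, 163.5, 460.7] cap [216.4, 475.0, 248.2, 495.8] capw 258.6 wing [513.5 300.3] lug [194.  213.2]
w17.png 0.054 collar [193.2, 498.8, 163.5, 460.7] cap [213.5, 477.9, 253.4, 506.1] capw 264.4 wing [525.2 307.3] lug [197.3 216.8]
w16.png 0.0415 collar [199.1, 505.5, 164.0, 462.2] cap [226.4, 479.9, 242.9, 486.3] capw 253.5 wing [400.2 400.9] lug [312.5 312.5]
w16.png 0.045 collar [199.1, 505.5, 164.0, 462.2] cap [224.9, 481.6, 245.7, 492.0] capw 256.7 wing [405.4 406.1] lug [315.6 315.5]
w16.png 0.048 collar [199.1, 505.5, 164.0, 462.2] cap [223.5, 483.0, 248.2, 496.9] capw 259.5 wing [410.  410.7] lug [318.2 318.1]
w16.png 0.054 collar [199.1, 505.5, 164.0, 462.2] cap [220.8, 486.1, 253.4, 507.2] capw 265.3 wing [419.5 420.2] lug [323.6 323.6]
```

Run:
```python
from h import *
from scipy.optimize import least_squares
def mask(fn):
    im=cv2.imread("pics/"+fn).astype(int); b=((im[...,0]>1.5*im[...,2]+8)&(im[...,0]-im[...,2]>18)).astype(np.uint8)
    b=cv2.morphologyEx(b,cv2.MORPH_OPEN,np.ones((3,3)))
    n,l,st,ct=cv2.connectedComponentsWithStats(b); k=1+st[1:,4].argmax()
    return (l==k)
def model(p,a,C,shape):
    x,y,h=p; S=8; m=np.zeros((shape[0],shape[1]),np.uint8)
    def fill(P): 
        q=np.array([proj(v,C) for v in P]); cv2.fillConvexPoly(m,cv2.convexHull((q*16).round().astype(np.int32)),1,shift=4)
    t=np.linspace(0,2*np.pi,60)
    return m
# simple: width of mask on rows through the cap, away from wing -> left & right extremes; and fit circle
for fn in ["w7.png","w8.png","w9.png","w12.png","w15.png","w17.png"]:
    m=mask(fn); C=camf(fn); ys,xs=np.nonzero(m)
    # smoothed extents: subpixel by row profile max
    rows=np.array([[np.nonzero(r)[0].min(),np.nonzero(r)[0].max()+1] if r.any() else [0,0] for r in m])
    w=rows[:,1]-rows[:,0]; top=np.sort(w)[-6:]; 
    W=top.mean(); r0=np.argsort(w)[-6:].mean(); cx=rows[np.argsort(w)[-6:]].mean()
    # depth->h: solve for h such that predicted max width equals W
    def pw(h):
        c=ray((cx,r0),h+.068,C); t=np.linspace(0,2*np.pi,721)
        q=np.array([proj((c[0]+.029*np.cos(a),c[1]+.029*np.sin(a),h+.068),C) for a in t]); return q[:,0].max()-q[:,0].min()
    from scipy.optimize import brentq
    print(fn,"W",W,"h mm",round(1e3*brentq(lambda h:pw(h)-W,-.05,.2),1), "TCPz",np.load("pics/"+fn+".npy")[2])
```

```text
w7.png W 57.0 h mm -12.5 TCPz 0.2018148465040676
w8.png W 64.83333333333333 h mm -13.7 TCPz 0.16256865939644763
w9.png W 100.0 h mm -7.9 TCPz 0.07241505954310647
w12.png W 100.0 h mm 65.7 TCPz 0.1460132625530123
w15.png W 64.0 h mm 46.9 TCPz 0.22853366778925058
w17.png W 64.0 h mm 43.7 TCPz 0.22488338187242535
```

The blob-width method reads about 13 mm low on the known h=0 pictures, so it needs calibrating against known heights before I trust either reading.

Run:
```python
from h import *
def dims(c,h,C):
    t=np.linspace(0,2*np.pi,361); q=np.array([proj((c[0]+.029*np.cos(a),c[1]+.029*np.sin(a),h+.068),C) for a in t]); return np.ptp(q[:,0])
def tool(fn,off=.002):
    a=np.load("pics/"+fn+".npy"); Rt=R.from_quat(a[3:]).as_matrix(); return a[:3]+Rt[:,0]*off
for fn,c,h,eye,mk in [("w7.png",(.4415,.2425),0,57.5,57),("w8.png",(.4415,.2425),0,66.1,64.8),("w9.png",tool("w9.png"),0,101.3,100),("w12.png",tool("w12.png"),.146-.0724,101.4,100),("w13.png",tool("w13.png"),.1130-.0714,101.1,None)]:
    p=dims(c,h,camf(fn)); print(fn,p.round(2),"eye/pred",round(eye/p,4), "mask/pred", mk and round(mk/p,4))
for fn,eye,mk in [("w15.png",None,64),("w17.png",63.5,64)]:
    for h in (.042,.045,.048,.054): 
        p=dims((.566,-.0266),h,camf(fn)); print(fn,h,p.round(2),eye and round(eye/p,4),round(mk/p,4))
# crops same gain for eye measurement
for fn,(y0,x0) in {"w7.png":(130,205),"w8.png":(150,205),"w15.png":(140,205),"w17.png":(150,205)}.items():
    pass
ims=[np.clip(cv2.resize(cv2.imread("pics/"+fn)[y0:y0+90,x0:x0+100].astype(np.uint8),None,fx=3.9,fy=3.3*1.18,interpolation=2).astype(float)*1.8,0,255).astype(np.uint8) for fn,(y0,x0) in {"w7.png":(140,205),"w17.png":(145,205)}.items()]
cv2.imwrite("pics/c2.png",np.hstack(ims))
```

```text
w7.png 59.52 eye/pred 0.966 mask/pred 0.9576
w8.png 68.32 eye/pred 0.9675 mask/pred 0.9485
w9.png 104.98 eye/pred 0.9649 mask/pred 0.9525
w12.png 104.98 eye/pred 0.9659 mask/pred 0.9526
w13.png 105.64 eye/pred 0.957 mask/pred None
w15.png 0.042 62.7 None 1.0207
w15.png 0.045 63.37 None 1.0099
w15.png 0.048 64.06 None 0.9991
w15.png 0.054 65.48 None 0.9774
w17.png 0.042 63.26 1.0038 1.0117
w17.png 0.045 63.94 0.9931 1.0009
w17.png 0.048 64.64 0.9823 0.9901
w17.png 0.054 66.09 0.9609 0.9684
```

View pics/c2.png

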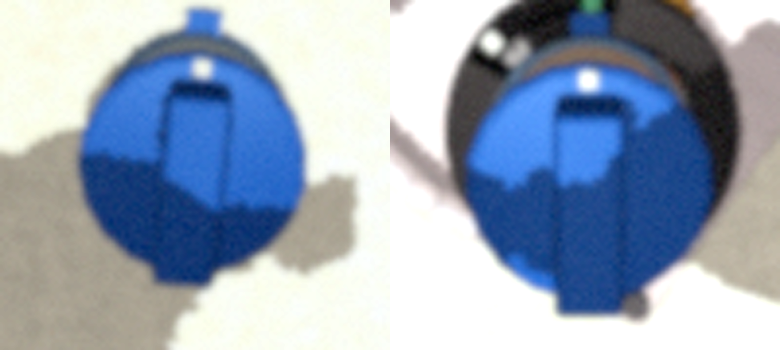

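Cap width calibrated on the known heights points to above 48 mm, which conflicts with the wing extents. Triangulating sharp points settles it: the cap's white dots, with the green marks (z = 62 mm) as control, using w15, w16 and w17.

Run:
```python
from h import *
def blob(fn,x0,y0,x1,y1,kind):
    im=cv2.imread("pics/"+fn).astype(float)[y0:y1,x0:x1]
    if kind=="w": s=im.min(2); 
    else: s=im[...,1]-im[...,2]
    s=s-np.percentile(s,60); s=np.clip(s-0.35*s.max(),0,None)
    yy,xx=np.mgrid[0:s.shape[0],0:s.shape[1]]; return np.array([x0+(s*xx).sum()/s.sum(),y0+(s*yy).sum()/s.sum()])
# approx crops: w15c scale3.6 off(150,100); w16c,w17c scale 4 off (170,100)
g15=lambda x,y:(150+x/3.6,100+y/3.6); g=lambda x,y:(170+x/4,100+y/4)
pts={"A":[("w15.png",g15(384,219)),("w16.png",None)],}
def box(p,k=4): return int(round(p[0]-k)),int(round(p[1]-k)),int(round(p[0]+k+1)),int(round(p[1]+k+1))
def tri(obs):
    A=[];b=[]
    for fn,uv in obs:
        K,Rm,t=camf(fn); d=Rm.T@np.linalg.solve(K,[uv[0],uv[1],1]); d/=np.linalg.norm(d); o=-Rm.T@t; M=np.eye(3)-np.outer(d,d); A.append(M); b.append(M@o)
    X=np.linalg.lstsq(np.vstack(A),np.hstack(b),rcond=None)[0]
    return X,[np.linalg.norm(proj(X,camf(fn))-uv).round(2) for fn,uv in obs]
meas={}
for n,fn,p,k in [("d15","w15.png",g15(384,219),"w"),("d16L","w16.png",g(238,378),"w"),("d16R","w16.png",g(472,381),"w"),("d17","w17.png",g(343,263),"w"),
  ("g15","w15.png",g15(379,145),"g"),("g16L","w16.png",g(217,322),"g"),("g16R","w16.png",g(494,321),"g"),("g17","w17.png",g(347,181),"g")]:
    meas[n]=(fn,blob(fn,*box(p),k)); print(n,np.round(p,1),meas[n][1].round(2))
# w15 yaw 1.91 => up dir = world 1.91; w16 yaw 3.48: right = tool y
for a,b in [("15","16R"),("17","16L"),("15","16L"),("17","16R")]:
    for q in "dg":
        X,e=tri([meas[q+a],meas[q+b]]); print(q,a,b,(X*1000).round(1),e)
```

```text
d15 [256.7 160.8] [256.65 159.47]
d16L [229.5 194.5] [228.82 194.7 ]
d16R [288.  195.2] [287.93 195.58]
d17 [255.8 165.8] [255.36 165.25]
g15 [255.3 140.3] [255.26 139.66]
g16L [224.2 180.5] [223.83 180.29]
g16R [293.5 180.2] [293.3  179.91]
g17 [256.8 145.2] [256.12 144.78]
d 15 16R [558.6  -0.9 115.4] [np.float64(0.15), np.float64(0.15)]
g 15 16R [553.7   9.2  61.7] [np.float64(0.17), np.float64(0.16)]
d 17 16L [575.3 -51.2 115.8] [np.float64(0.23), np.float64(0.22)]
g 17 16L [578.6 -61.2  62.1] [np.float64(0.23), np.float64(0.22)]
d 15 16L [575.9 -30.6  65.3] [np.float64(23.57), np.float64(23.74)]
g 15 16L [565.3 -25.8  64.4] [np.float64(35.21), np.float64(35.16)]
d 17 16R [571.  -16.4  66.9] [np.float64(23.48), np.float64(23.56)]
g 17 16R [566.  -25.6  57.3] [np.float64(34.49), np.float64(34.35)]
```

The control marks triangulate to 61.7 and 62.1 mm, so this is trustworthy. Both dots are at 115.6 mm, so the bowl is level. Next I need the dot's height on the bowl, from the pictures where it stood on the bench.

Run:
```python
from h import *
from scipy.optimize import least_squares
def blob(fn,p,k=4):
    x0,y0=int(round(p[0]-k)),int(round(p[1]-k)); im=cv2.imread("pics/"+fn).astype(float)[y0:y0+2*k+1,x0:x0+2*k+1]
    s=im.min(2); s=s-np.percentile(s,60); s=np.clip(s-0.35*s.max(),0,None); yy,xx=np.mgrid[0:s.shape[0],0:s.shape[1]]
    return np.array([x0+(s*xx).sum()/s.sum(),y0+(s*yy).sum()/s.sum()])
m7=blob("w7.png",(200+340/6,130+165/6),3); m8=blob("w8.png",(150+390/3.6,130+134/3.6),4); m9=blob("w9.png",(130+383/3,150+151/3),6)
print(m7,m8,m9)
def res(p,use9=True):
    cx,cy,z,a=p; r=.0265; e=[]
    for fn,m,s in [("w7.png",m7,1),("w8.png",m8,-1)]+([("w9.png",m9,-1)] if use9 else []):
        e+=list(proj((cx+s*r*np.cos(a),cy+s*r*np.sin(a),z),camf(fn))-m)
    return e
for u in (0,1):
    s=least_squares(res,[.4415,.2425,.068,.56],args=(u,),x_scale=[.01,.01,.01,.1]); print(s.x.round(4),np.round(s.fun,2))
# side: same for wing far-edge points w15 vs w17 not needed
```

```text
[256.42466309 157.07356368] [258.16090923 166.97906386] [257.46715103 200.00515278]
[0.4409 0.2424 0.0732 0.5468] [-0.  0.  0.  0.]
[0.4408 0.2422 0.072  0.5501] [ 0.01 -0.11 -0.24 -0.4   0.15  0.2 ]
```

The dot sits roughly 72 ± 1.5 mm up on the bowl, which puts the bowl at about 43.5–47 mm and rules out 54. To settle 45 against 48, I'll feel the wing's top lightly with the shut fingertips. It should be at 137 mm if locked and 140 mm if not.

Request:
send_rows --targets '[[[0,0.1,-1,0,2],[0,0.1,-3,0,0],[0,0.1,-5,0,0],[0,0.1,-7,0,0],[0,0.1,-7.8,0,0],[0,0.1,-7.8,0,0],[0,0.1,-7.8,0,0]]]'

```text
clock: 29.1
eef_pos: [0.5669, -0.0271, 0.1482]
tool_rot: [0.816, -0.578, 0.001, -0.0]
ft_force: [-0.2, -0.6, 0.1]
grip_width: 0.0
```

Request:
send_rows --targets '[[[0,0,-0.2,0,0],[0,0,-0.4,0,0],[0,0,-0.4,0,0]]]'

```text
clock: 29.48
eef_pos: [0.5662, -0.0271, 0.1434]
tool_rot: [0.816, -0.578, -0.0, 0.0]
ft_force: [0.5, 0.8, 0.1]
grip_width: 0.0004
```

```bash
python3 st.py
```

```text
29.475 [ 0.56622 -0.02711  0.14338] yaw -1.2335 [0.5  0.76 0.06] [-0.05  -0.053 -0.013] 0.0004
```

No contact at 143.4 mm. That rules out resting on the rim at 54, where the wing's top would be at 146. Continuing in small steps.

Request:
send_rows --targets '[[[0,0,-0.1,0,0],[0,0,-0.2,0,0],[0,0,-0.2,0,0]]]'

```text
clock: 29.85
eef_pos: [0.5662, -0.0271, 0.1413]
tool_rot: [0.816, -0.578, -0.0, 0.0]
ft_force: [-0.8, 0.8, 1.1]
grip_width: -0.0001
```

Request:
send_rows --targets '[[[0,0,-0.1,0,0],[0,0,-0.2,0,0],[0,0,-0.2,0,0]]]'

```text
clock: 30.22
eef_pos: [0.5662, -0.0271, 0.1393]
tool_rot: [0.816, -0.578, -0.0, 0.0]
ft_force: [0.3, 0.2, 0.6]
grip_width: -0.0002
```

Request:
send_rows --targets '[[[0,0,-0.1,0,0],[0,0,-0.1,0,0]]]'

```text
clock: 30.48
eef_pos: [0.5662, -0.0271, 0.1383]
tool_rot: [0.816, -0.578, -0.0, 0.0]
ft_force: [-0.4, 0.3, -0.5]
grip_width: -0.0001
```

Request:
send_rows --targets '[[[0,0,-0.1,0,0],[0,0,-0.1,0,0]]]'

```text
clock: 30.72
eef_pos: [0.5665, -0.0271, 0.1377]
tool_rot: [0.816, -0.578, 0.0, -0.0]
ft_force: [-0.2, -0.2, 0.9]
grip_width: 0.0002
```

Request:
send_rows --targets '[[[0,0,-0.06,0,0],[0,0,-0.06,0,0]]]'

```text
clock: 30.98
eef_pos: [0.5667, -0.0271, 0.1376]
tool_rot: [0.816, -0.578, 0.001, -0.0]
ft_force: [-1.2, 1.7, 5.5]
grip_width: -0.0003
```

Request:
send_rows --targets '[[[0,0,1,0,0],[0,0,5,0,0],[0,0,9,0,2],[0,0,12,0,4],[0,0,12,0,4],[0,0,12,0,4]]]'

```text
clock: 31.72
eef_pos: [0.5658, -0.0271, 0.256]
tool_rot: [0.816, -0.578, -0.001, 0.0]
ft_force: [-0.1, 0.3, 0.0]
grip_width: 0.04
```

Run:
```python
from h import *
im,C,o=snap("wrist","w18.png"); print(o["clock"],o["eef_pos"],o["ft_force"])
cv2.imwrite("pics/w18c.png",np.clip(cv2.resize(im[80:260,150:370,::-1],None,fx=3.5,fy=3.5,interpolation=2)*1.8,0,255).astype(np.uint8))
im=vision.camera("top"); cv2.imwrite("pics/t18.png",np.clip(cv2.resize(im[90:280,140:420,::-1],None,fx=2.8,fy=2.8,interpolation=2)*1.5,0,255).astype(np.uint8))
```

```text
31.725 [ 0.5658343  -0.02711192  0.25598737] [-0.14844329  0.27241099  0.01167998]
```

View pics/w18c.png

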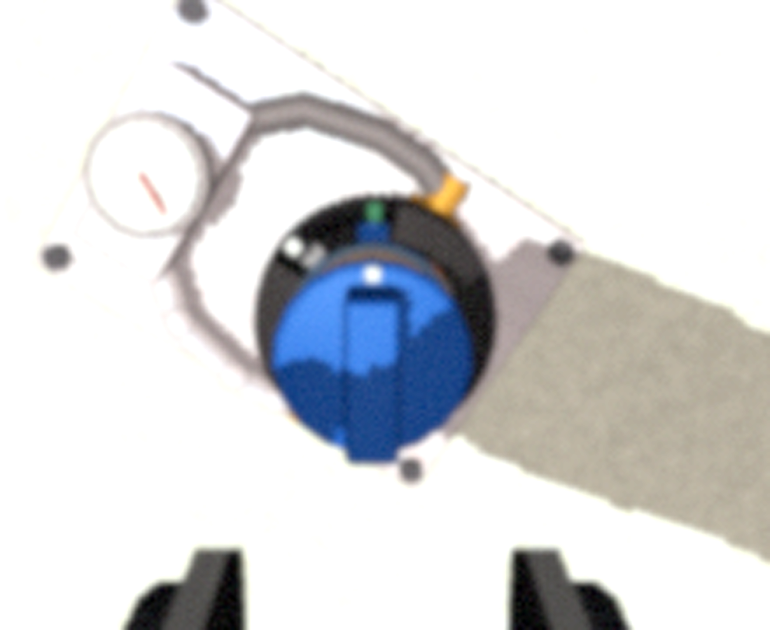

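View pics/t18.png

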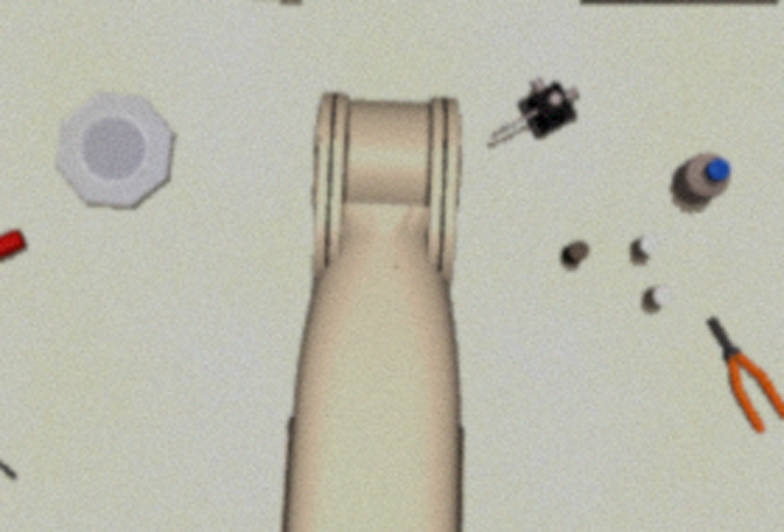

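The fingertips met the wing's top at 137.6 mm and it held firm under 5.5 N. The bowl is therefore at about 45.5 mm with the seal preloaded beneath it, which means it is locked. The bystanders are where they were. Handing in.

```bash
python3 -c "
from workcell import bot
print(bot.job_done())"
```

```text
the job is handed in; nothing more can be done
None
```

The white element nearest the base, about 0.54 m away, is standing on the spigot. The bowl is locked in the head, and I handed the job in at about 32 s of the 72 s. The lugs went straight into the slots. I pressed the bowl down to about 41.8 mm with about 12 N on the seal and turned it about 0.8 rad clockwise to the stop. It rose into the pocket and I let go.

Last checks:
- **Height:** the fingertips met the wing's top at 137.6 mm, so the bowl is at about 45.5 mm. It held firm under 5.5 N, and the allowed range is 43.8 to 46.3 mm.
- **Angle and position:** it is turned about 1.0 rad from the head's x axis, level by triangulation, and within about 1 mm of the axis.
- **Loads:** the highest readings were about 10.6 N upward at the wrist and 0.28 N m at the stop. By my estimate that is about 20 N between bowl and head, below the 40 N limit.
- **Bystanders:** the spent element, carrier, solvent, positioner and pliers were unmoved in the last top view. The driver and hex key were only partly in that view.

Some checks disagreed or could not be made:
- **Cap width:** measured from the cap's apparent width, the bowl came out at about 53 mm. Feeling for the wing's top ruled that out.
- **Visible lugs:** both lugs show beside the green marks, though I expected the pocket roof to hide them. I did not explain this.
- **Element inside:** I confirmed it was seated before closing, but could not see it through the closed bowl.

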